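# Stack a plate cell on its keyed fixture and load it into the conditioning chamber

## Robot

A 6-joint arm with a two-finger parallel gripper is mounted at the origin on a cart in front of the work surface, level with it; the furniture and walls round the work are solid. World frame = base frame: x ahead of the robot, y to its left, z up, the work surface at z = 0. Lengths are in m, angles in rad, forces in N, time in s.
With the tool pointing down it reaches from about 0.3 to 0.875 m from the base axis. Payload 6.4 kg.
Tool frame: the origin (TCP) lies where the fingers leave the gripper's body, on its centre line; the fingertips stand 73 mm ahead of it and the grasp point (between the pads) lies 54 mm ahead of it (pinch_z is the distance from the TCP to the grasp point, in m); z points along the fingers, y is the line along which they close (so a half turn about z gives the same grasp; the last joint's range is limited). The gripper opens to 85 mm and grips with 20 to 120 N. Pads are 22 mm wide; open, the fingers measure 114 mm over their backs; the gripper's body (76 mm by 85 mm) begins 54 mm behind the grasp point. The pads swing forward as they close: fully open they stand 13 mm farther back than shut.
Start: joints at [1.002, 0.181, 1.607, -0, 1.354, -0.206], TCP at [0.204, 0.538, 0.304] pointing down, gripper open.
Joint ranges: [-2.99, 2.99], [-0.89, 2.07], [0.3, 2.58], [-1.14, 4.28], [0, 2.63], [-3.12, 3.12]. Speed limits (rad/s): [2.57, 2.57, 3.01, 3.14, 3.14, 3.14].

## Interface

Orientations are given as [roll, pitch, yaw] about the fixed x, y, z axes, in that order (R = Rz(yaw) Ry(pitch) Rx(roll)).
In Python, from workcell import * gives the robot as it stands.
- The arm moves only by the shell command python3 -m inch 'ROWS' [OPENING] [FORCE]. ROWS is JSON, a list that holds one entry, the list of rows, each a list of 6 numbers: the shift along the tool's x, y, z in m, then the turn, a rotation vector about the tool's x, y, z in rad. In form: [[[tx, ty, tz, wx, wy, wz], ...]]. A call has 1 to 20 rows; each row shifts and turns the commanded pose from where the row before left it, along the tool's axes as they then stand; what a row does not reach is not made up. A row lasts 1/10 s, in which the tool goes at most 50 mm and 8.59 degrees, less where a joint would pass 70% of its speed; a pose out of reach is approached as far as the arm can. A call with a gripper value outside its range is refused whole. OPENING is the finger opening in m, from 0 to 0.0854, set as the call begins (- or left out, the last holds). The fingers move at their own pace and stop on an object; FORCE is the grip in N (left out, the last holds). Time passes only in rows, so rows that do not move let the fingers close. It gives the time, the measured TCP pose, the force, the opening and the grip force at its end, in the units of the state.
- observe(): the state, without advancing time (a new reading comes with each control period).
- capture(name): name is "side" or "top" or "wrist"; returns the picture (384x512x3 uint8, blue, green, red); there is no depth.
- calibration(name): a dict with "vertical_fov" (degrees; the focal length in pixels is half the picture's height over the tangent of half this angle, whatever the lens; pixels are square), "cx", "cy" (the principal point, pixels), "R" (3x3) and "t" (3): a world point X has camera coordinates R X + t. Camera axes: x right, y down, z forward; pixel columns grow to the right and rows downward; lengths in m; the calibration is good to about 2 mm. A picture is of the moment at which its call begins: read the wrist's pose just before it. calibration takes no time and is no camera call; for the wrist camera it gives the pose at the moment of the call.
- close_job(): hands the job in; it is judged then, once.
Trained networks look in the newest picture that a camera, given by its name, has taken for a name from the list of things; names that differ only in an ending like _2 or _b are one class to them, and where a whole thing is asked for, a point or a joint stands for the part that bears it (a point fixed in the world has none). Each returns a list of dicts, best first, with "confidence" (0 to 1); they miss things now and then, are a little off and sometimes report something else, mostly with a low value. They report only what shows in the picture. A call takes as long as a camera call. They do not tell look-alikes from the thing itself.
- look_for(camera, query): "box" ([left, top, right, bottom] as shares, 0 to 1, of the picture: columns of its width, rows of its height, round what is visible of it).
- trace(camera, query): "pixels" (384x512 bool, what is visible of it) and "box" ([left, top, right, bottom] as shares, 0 to 1, of the picture: columns of its width, rows of its height, round what is visible of it).
The state is a dict: "time_s": time; "qpos": joint angles; "joint_vel": joint speeds; "tau": joint torques, N m; "ee_pos": TCP position; "tcp_rot": TCP orientation; "wrist_force": force on the tool from outside, world axes, zero at the start; "ft_torque": the same for the moment, N m; "gripper_width": finger opening in m; "grasp_force": force on a finger pad.
Only numpy, scipy, OpenCV 4.12 (cv2) and the standard library are available. Lean on these libraries where they do the work, as an engineer would, in place of code of your own. Each camera call takes 0.05 s, during which the arm holds its last target. There are 200 camera calls.

## Task

Build the test cell in the small conditioning chamber: pull its tray out to the stop, then stack all the dark electrode plates lying on the mat onto the fixture between the key bar and the pin, each fully down and flat, with one white separator sheet between every two plates (plates at the bottom and at the top; leave a spare separator out of the tray). Set the steel end plate with the grip on top, fully down, and push the tray gently all the way shut. Leave the multimeter, the bottle and the goggles where they are.

Things in the scene. Friction and masses are not known exactly. Their poses are not given: they have to be found in the camera images.
- tray (a joint): travel of the chamber's pull-out tray in m: 0 = shut, grows as it comes out toward the robot, 0.175 = at its stop. Slides with about 3 N of friction and stays where left. The chamber is a fixed white box 200 deep x 330 wide x 125 mm high on the worktop; the tray fills its right part, a control strip its left part. Stack parts only with the tray fully out.
- tray_handle (a point): middle of the tray's pull handle: a round steel bar 10 mm thick, 120 mm long along the tray's y, 28 mm clear in front of the tray front, 90 mm above the worktop, free below; it moves with the tray. x = into the chamber (the tray comes out along -x), y = left, z = up.
- tray_front (a point): middle of the top edge of the tray's white front (12 mm thick), 110 mm above the worktop; axes as tray_handle. The stacking fixture's black base (116 x 90 mm) lies with its centre 91 mm behind (+x) and its top face 82 mm below this point. On it, 32 mm behind its centre, stands a key bar 18 (y) x 10 mm (x); 32 mm in front of it a round 10 mm pin; both 46 mm high, top 6 mm tapered.
- electrode_1_mid (a point): centre (half-way up) of a dark electrode plate, 84 (x) x 56 (y) x 8 mm, 85 g; absent in some starts (2 or 3 of the three are there). Mid +x end: a wide notch, 20.4 mm, for the key bar; mid -x end: a narrow one, 12.4 mm, for the pin; both 16 mm deep, clearance 1.2 mm a side. Seated, its x points to the tray's +x. Flat on the mat, channels up. Grasp across its 56 mm (y).
- electrode_2_mid (a point): centre (half-way up) of a dark electrode plate, 84 (x) x 56 (y) x 8 mm, 85 g; absent in some starts (2 or 3 of the three are there). Mid +x end: a wide notch, 20.4 mm, for the key bar; mid -x end: a narrow one, 12.4 mm, for the pin; both 16 mm deep, clearance 1.2 mm a side. Seated, its x points to the tray's +x. Flat on the mat, channels up. Grasp across its 56 mm (y).
- electrode_3_mid (a point): centre (half-way up) of a dark electrode plate, 84 (x) x 56 (y) x 8 mm, 85 g; absent in some starts (2 or 3 of the three are there). Mid +x end: a wide notch, 20.4 mm, for the key bar; mid -x end: a narrow one, 12.4 mm, for the pin; both 16 mm deep, clearance 1.2 mm a side. Seated, its x points to the tray's +x. Flat on the mat, channels up. Grasp across its 56 mm (y).
- separator_1_mid (a point): centre (half-way up) of a white plastic separator sheet (a membrane in a stiff frame), 84 (x) x 62 (y) x 6 mm, 35 g, with the same notches as the plates: wide (20.4 mm) at +x, narrow (12.4 mm) at -x; it overhangs the plates by 3 mm each side. Always both are there. Lies flat on the mat, z up. Grasp across its 62 mm width (y).
- separator_2_mid (a point): centre (half-way up) of a white plastic separator sheet (a membrane in a stiff frame), 84 (x) x 62 (y) x 6 mm, 35 g, with the same notches as the plates: wide (20.4 mm) at +x, narrow (12.4 mm) at -x; it overhangs the plates by 3 mm each side. Always both are there. Lies flat on the mat, z up. Grasp across its 62 mm width (y).
- end_plate_mid (a point): the steel end plate, 360 g: plate 84 (x) x 56 (y) x 8 mm with the same notches (wide at +x, narrow at -x) and on its middle a grip block 44 (x) x 14 (y) mm that rises 24 mm above the plate (32 mm above its underside). The point lies in the middle of the grip block, 20 mm above the underside. Grasp the block across its 14 mm width (y).
- bench_mat: grey mat 285 x 370 x 3 mm, fixed, to the right on the worktop; origin = centre of its underside; its upper face is 3 mm above the worktop. The cell parts lie on it, about 13 cm apart, any way round.
- multimeter_mid (a point): bystander: yellow and black hand multimeter 148 x 74 x 35 mm lying on the worktop behind the mat; the point is 15 mm above its underside; leave it alone.
- bottle_mid (a point): bystander: white reagent bottle with blue cap, 69 mm across, 150 mm high, standing behind the mat; the point is 70 mm above its foot; leave it alone.
- goggles_mid (a point): bystander: safety glasses 160 x 141 x 45 mm on the worktop to the right of the mat; leave them alone.
Not all that is in view belongs to the job. Leave any pink or red look-alike of the part that bears end_plate_mid alone.

How it is judged:
By the outcome, as a careful person would: the job done as asked, in the order asked, and still so for the second after the job is handed in, with the robot touching nothing.
Of electrode_1, electrode_2, electrode_3 only 2 to 3 are there at a start; the rules pass over those that are not, and their reading is None.
At some moment in a run one of electrode_1, electrode_2, electrode_3, end_plate may be knocked a few centimetres aside while the robot is not near it.
Once in a run the grip may slacken for a moment while it holds something.
It also fails if it takes over 210 s, if anything falls off the work surface, if the arm or the gripper's body presses on something with over 40 N, if the wrist force passes 120 N, or if a joint passes its speed limit or range.

## Working session

There is one attempt and no reset: what is moved stays moved. The work goes in short steps, Python scripts to look and compute and a shell command to move; the robot and the scene stay as the last step left them, time stands still between calls to the robot, and variables do not carry over. Pictures are saved under pics/ and viewed, at most 14 in all, crops included, and the job is handed in when it is done.

```bash
mkdir -p pics; ls; cat > h.py <<'E'
from workcell import *
import numpy as np, cv2
from scipy.spatial.transform import Rotation as Rn
def ray(cam,uv,z):
    c=calibration(cam); f=192/np.tan(np.radians(c["vertical_fov"])/2)
    R=np.array(c["R"]);t=np.array(c["t"]); d=R.T@np.array([(uv[0]-c["cx"])/f,(uv[1]-c["cy"])/f,1]); o=-R.T@t
    return o+d*(z-o[2])/d[2]
def proj(cam,X):
    c=calibration(cam); f=192/np.tan(np.radians(c["vertical_fov"])/2)
    p=np.array(c["R"])@np.array(X)+np.array(c["t"]); return np.array([c["cx"]+f*p[0]/p[2],c["cy"]+f*p[1]/p[2]])
E
python3 - <<'E'
from h import *
s=observe(); print({k:np.round(v,3) for k,v in s.items()})
ims=[capture(n) for n in("side","top")]
for n,i in zip(("side","top"),ims):
    cv2.imwrite(f"pics/{n}0.png",cv2.resize(i,(800,600)))
    c=calibration(n);print(n,c)
for q in["electrode_1_mid","separator_1_mid","end_plate_mid","tray_handle","tray_front","bench_mat"]:
    for d in look_for("top",q)[:5]: 
        b=np.array(d["box"]); px=[(b[0]+b[2])*256,(b[1]+b[3])*192]; print(q,round(d["confidence"],2),np.round(b*[512,384,512,384]),np.round(ray("top",px,0.007),3))
E
```

```text
pics
{'time_s': np.float64(0.0), 'qpos': array([ 1.002,  0.182,  1.608, -0.   ,  1.354, -0.206]), 'joint_vel': array([ 0.001,  0.   , -0.   , -0.001,  0.   ,  0.001]), 'tau': array([ 1.0000e-03, -4.4488e+01, -3.5133e+01, -0.0000e+00,  9.0000e-03,
       -0.0000e+00]), 'ee_pos': array([0.204, 0.537, 0.303]), 'tcp_rot': array([-3.14 , -0.   ,  2.779]), 'wrist_force': array([ 0.044,  0.679, -1.042]), 'ft_torque': array([-0.011,  0.027,  0.022]), 'grasp_force': np.float64(0.0), 'gripper_width': np.float64(0.086)}
side {'vertical_fov': 48.562105350166256, 'cx': 253.6225529804838, 'cy': 193.8249415634351, 'R': array([[ 0.94785417, -0.31775427, -0.02459046],
       [-0.12917401, -0.31249348, -0.94109612],
       [ 0.29135295,  0.89519833, -0.33724384]]), 't': array([-0.64727467,  0.12117993,  1.38384121])}
top {'vertical_fov': 51.33884355620437, 'cx': 251.17973548313168, 'cy': 189.85167459301758, 'R': array([[-6.67336049e-02, -9.97770804e-01,  2.18666122e-04],
       [-9.75636371e-01,  6.52072859e-02, -2.09479547e-01],
       [ 2.08998317e-01, -1.41926639e-02, -9.77813004e-01]]), 't': array([-0.15828892,  0.61560163,  1.33093042])}
electrode_1_mid 0.75 [254. 224. 275. 251.] [ 0.439 -0.237  0.007]
separator_1_mid 0.54 [215. 229. 240. 253.] [ 0.438 -0.104  0.007]
end_plate_mid 0.87 [153. 246. 180. 274.] [0.385 0.115 0.007]
end_plate_mid 0.79 [245. 191. 277. 215.] [ 0.566 -0.232  0.007]
end_plate_mid 0.56 [189. 125. 202. 147.] [ 0.835 -0.005  0.007]
tray_handle 0.74 [101. 177. 170. 198.] [0.653 0.221 0.007]
tray_front 0.56 [ 99. 174. 168. 194.] [0.665 0.227 0.007]
tray_front 0.25 [286. 196. 314. 214.] [ 0.549 -0.373  0.007]
bench_mat 0.81 [214. 183. 317. 265.] [ 0.489 -0.242  0.007]
bench_mat 0.28 [101. 176. 170. 196.] [0.658 0.222 0.007]
```

View pics/top0.png

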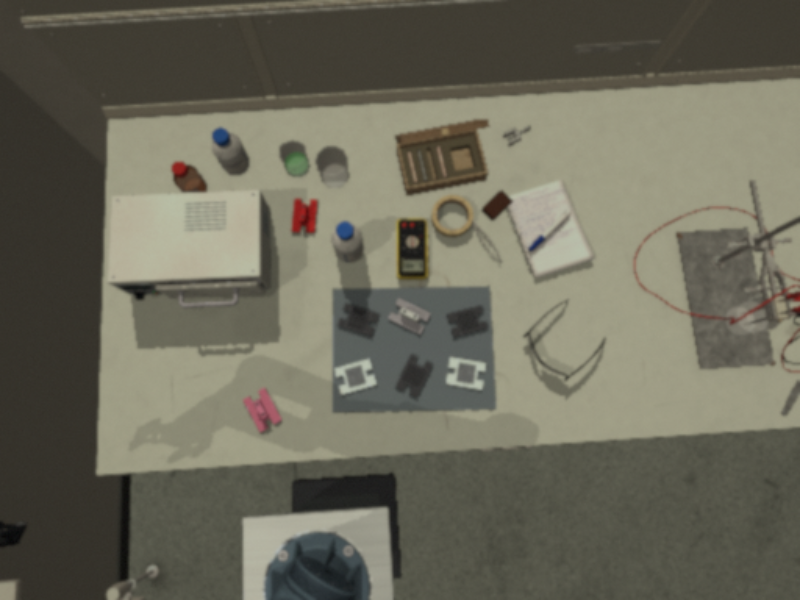

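View pics/side0.png

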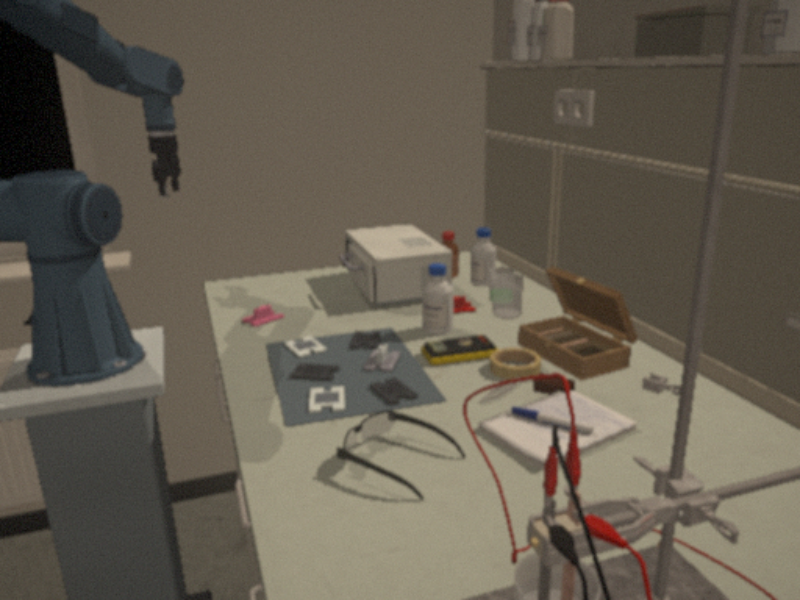

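The top picture (800×600) shows electrodes at (358,320), (467,321) and (414,376), and separators at (355,377) and (466,373). The steel end plate is at (410,316). Its look-alikes are pink at (262,411) and red at (305,217), and I'll leave both alone. The real handle bar is at (208,298); the one at (225,348) is its shadow.

```bash
cat >> h.py <<'E'
def delta(p,yaw):
    "tool-frame shift & z-turn from measured pose to TCP p, tool down with yaw"
    s=observe(); R=Rn.from_euler('xyz',s["tcp_rot"]); T=Rn.from_euler('xyz',[np.pi,0,yaw])
    print("shift(tool)",np.round(R.inv().apply(np.array(p)-s["ee_pos"]),4),"world",np.round(np.array(p)-s["ee_pos"],4),"turn",np.round((R.inv()*T).as_rotvec(),3))
E
python3 - <<'E'
from h import *
im=capture("top")
for q in["tray_handle","tray_front"]:
    for d in trace("top",q)[:1]:
        m=d["pixels"]; ys,xs=np.where(m); print(q,d["confidence"],m.sum(),np.round(np.array(d["box"])*[512,384,512,384]))
        r=cv2.minAreaRect(np.c_[xs,ys].astype(np.float32)); print(r)
b=[(180,297),(181,303),(236,296),(237,302),(208,298)]
for p in b: print(p,np.round(ray("top",(p[0]*.64,p[1]*.64),.09),3))
for p in [(112,195),(261,191),(111,280),(262,280)]: print(p,np.round(ray("top",(p[0]*.64,p[1]*.64),.125),3))
for q in["electrode_1_mid","separator_1_mid"]:
    for d in look_for("top",q): print(q,round(d["confidence"],2),np.round(np.array(d["box"])*[512,384,512,384]))
cr=cv2.resize(im[165:285,60:340],(800,343),interpolation=cv2.INTER_CUBIC); cv2.imwrite("pics/crop1.png",cr)
E
```

```text
tray_handle 0.76 833 [100. 174. 170. 198.]
((134.1505126953125, 186.81134033203125), (17.16409683227539, 67.88445281982422), 87.39744567871094)
tray_front 0.56 933 [100. 175. 170. 194.]
((135.06039428710938, 186.38868713378906), (17.98301124572754, 69.93392944335938), 87.51044464111328)
(180, 297) [0.629 0.267 0.09 ]
(181, 303) [0.615 0.265 0.09 ]
(236, 296) [0.623 0.144 0.09 ]
(237, 302) [0.609 0.142 0.09 ]
(208, 298) [0.622 0.206 0.09 ]
(112, 195) [0.862 0.407 0.125]
(261, 191) [0.85  0.077 0.125]
(111, 280) [0.668 0.403 0.125]
(262, 280) [0.646 0.079 0.125]
electrode_1_mid 0.71 [252. 224. 275. 249.]
separator_1_mid 0.88 [217. 229. 239. 249.]
```

View pics/crop1.png

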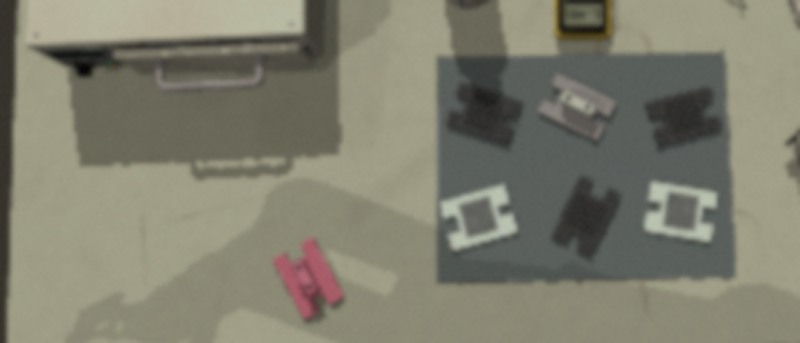

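The crop shows the bar ends at (160,83) and (262,82), and the pink look-alike at (308,280) off the mat. The end plate I'll use is the grey one at (578,107). I'm moving above the handle now.

```bash
python3 -m inch '[[[-0.036,-0.016,-0.002,0,0,0],[-0.036,-0.016,-0.002,0,0,0],[-0.036,-0.016,-0.002,0,0,0],[-0.036,-0.016,-0.002,0,0,0],[-0.036,-0.016,-0.002,0,0,0],[-0.036,-0.016,-0.002,0,0,0],[-0.036,-0.016,-0.002,0,0,0],[-0.036,-0.016,-0.002,0,0,0],[-0.036,-0.016,-0.002,0,0,0],[-0.036,-0.016,-0.002,0,0,0],[-0.036,-0.016,-0.002,0,0,0],[-0.036,-0.016,-0.002,0,0,0]]]' 0.03 40
python3 -m inch '[[[0,0,0,0,0,0.139],[0,0,0,0,0,0.139],[0,0,0,0,0,0.139],[0,0,0,0,0,0.139],[0,0,0,0,0,0.139],[0,0,0,0,0,0.139],[0,0,0,0,0,0.139],[0,0,0,0,0,0.139],[0,0,0,0,0,0.139],[0,0,0,0,0,0],[0,0,0,0,0,0]]]'
python3 - <<'E'
from h import *
delta([.612,.204,.24],1.526)
c=calibration("wrist"); im=capture("wrist"); cv2.imwrite("pics/w1.png",im); 
R=np.array(c["R"]);print("cam",-R.T@np.array(c["t"]),"fwd",R[2],"right",R[0],c["vertical_fov"])
for q in["tray_handle","tray_front"]:
    for d in look_for("wrist",q)[:2]: print(q,d["confidence"],np.round(np.array(d["box"])*[512,384,512,384]))
E
```

```text
time_s: 1.85
ee_pos: [0.5408, 0.2035, 0.3281]
tcp_rot: [3.141, 0.0, 2.779]
wrist_force: [1.0, 0.6, -0.3]
gripper_width: 0.0302
grasp_force: 0.0
time_s: 2.95
ee_pos: [0.5398, 0.2048, 0.3279]
tcp_rot: [-3.142, 0.0, 1.531]
wrist_force: [-0.8, 0.2, 0.8]
gripper_width: 0.0301
grasp_force: 0.0
shift(tool) [0.0021 0.0722 0.0879] world [ 0.0722 -0.0008 -0.0879] turn [-0.     0.     0.005]
cam [0.54247961 0.28823568 0.3993952 ] fwd [-0.01329431 -0.32556633 -0.94542574] right [ 9.99215397e-01 -3.96032921e-02 -4.12916943e-04] 65.85660064669952
tray_handle 0.95 [314.  56. 388. 267.]
tray_front 0.58 [319.  58. 393. 266.]
```

View pics/w1.png

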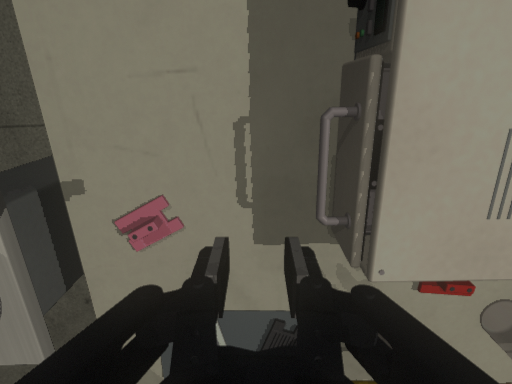

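The wrist view shows the handle bar running from about (326,115) to (322,215), the tray front to its right (columns 340-380), and the chamber front edge from (395,20) to (372,278).

```bash
python3 - <<'E'
from h import *
im=cv2.imread("pics/w1.png")
for p,z in[((326,115),.09),((322,215),.09),((380,60),.11),((357,262),.11),((371,60),.11),((350,260),.11),((397,8),.125),((372,276),.125)]: print(p,z,np.round(ray("wrist",p,z),4))
g=cv2.cvtColor(im,6)
for r in (125,150,175,200): print(r,g[r,308:400:2])
E
```

```text
(326, 115) 0.09 [0.6121 0.26   0.09  ]
(322, 215) 0.09 [0.6114 0.1495 0.09  ]
(380, 60) 0.11 [0.6542 0.3079 0.11  ]
(357, 262) 0.11 [0.6481 0.0992 0.11  ]
(371, 60) 0.11 [0.6462 0.3082 0.11  ]
(350, 260) 0.11 [0.6401 0.1021 0.11  ]
(397, 8) 0.125 [0.6585 0.345  0.125 ]
(372, 276) 0.125 [0.6601 0.0907 0.125 ]
125 [ 75  75  73  73  74  74  49  62  83  99 105  75  75  75  73  58  53  53
  54  53  48  50  50  51  56  56  57  58  73  97 115  89  88  75  36  46
  65  61  57  63  78 103 130 133 133 133]
150 [ 74  76  74  73  73  70  54  75  91 105  88  74  74  75  60  49  53  56
  55  56  55  55  57  55  57  57  58  80 105  94  89  87  65  33  33  32
  40  59  71  92 120 132 133 133 133 132]
175 [ 75  75  75  75  74  48  67  87 101  95  75  61  62  58  54  56  55  56
  57  57  57  57  57  58  59  62  84 107  91  89  85  32  30  29  30  56
  65  81 109 135 134 133 132 132 133 134]
200 [ 74  74  73  72  61  60  82  96  97  75  75  62  60  55  55  56  55  57
  57  57  57  58  58  58  67  94  92  92  91  78  37  69  67  56  61  73
  96 125 134 135 137 137 136 135 134 135]
```

```bash
python3 - <<'E'
from h import *
for z,ps in((.09,[(324.7,125),(324.3,150),(322.5,175),(321,200)]),(.11,[(364,125),(362,150),(360,175),(356.7,200)])):
    P=np.array([ray("wrist",p,z) for p in ps]); print(P.round(4).tolist(),np.polyfit(P[:,1],P[:,0],1))
E
python3 -m inch '[[[0.001,0.036,0,0,0,0],[0.001,0.036,0,0,0,0],[0,0,0.03,0,0,0],[0,0,0.03,0,0,0],[0,0,0.03,0,0,0],[0,0,0.03,0,0,0],[0,0,0.02,0,0,0],[0,0,0.01,0,0,0],[0,0,0,0,0,0],[0,0,0,0,0,0]]]' 0.026 40
python3 - <<'E'
from h import *
delta([.612,.204,.147],1.53)
c=calibration("wrist"); im=capture("wrist"); cv2.imwrite("pics/w2.png",im)
E
```

```text
[[0.6111, 0.2501, 0.09], [0.6115, 0.2241, 0.09], [0.6105, 0.1968, 0.09], [0.6097, 0.1678, 0.09]] [0.01863523 0.60681221]
[[0.6443, 0.251, 0.11], [0.6442, 0.2268, 0.11], [0.6441, 0.2011, 0.11], [0.6426, 0.1741, 0.11]] [0.02043367 0.63945418]
time_s: 4.1
ee_pos: [0.6124, 0.2038, 0.1789]
tcp_rot: [3.14, -0.0, 1.528]
wrist_force: [-0.5, 0.3, 0.3]
gripper_width: 0.0263
grasp_force: 0.0
shift(tool) [ 0.0002 -0.0005  0.0319] world [-0.0004  0.0002 -0.0319] turn [ 0.001 -0.    -0.002]
```

View pics/w2.png

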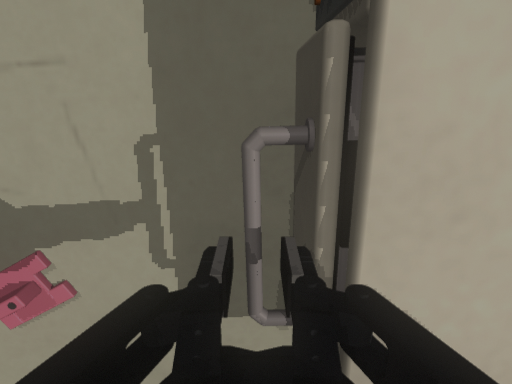

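The bar at column 253 sits between the fingers (223 and 291), clear of the tray front. Next I descend, grip and pull.

```bash
python3 -m inch '[[[0,0,0.016,0,0,0],[0,0,0.016,0,0,0],[0,0,0,0,0,0]]]' 0.026 40
python3 -m inch '[[[0,0,0,0,0,0],[0,0,0,0,0,0],[0,0,0,0,0,0],[0,0,0,0,0,0],[0,0,0,0,0,0]]]' 0.004 50
python3 -m inch '[[[0,-0.004,0,0,0,0],[0,-0.006,0,0,0,0],[0,-0.01,0,0,0,0],[-0.0005,-0.01,0,0,0,0],[0,-0.01,0,0,0,0],[-0.0005,-0.01,0,0,0,0],[0,-0.01,0,0,0,0],[-0.0005,-0.01,0,0,0,0],[0,-0.01,0,0,0,0],[-0.0005,-0.01,0,0,0,0],[0,-0.01,0,0,0,0],[-0.0005,-0.01,0,0,0,0],[0,-0.01,0,0,0,0],[-0.0005,-0.01,0,0,0,0],[0,-0.01,0,0,0,0],[-0.0005,-0.01,0,0,0,0],[0,-0.008,0,0,0,0],[-0.0005,-0.006,0,0,0,0],[0,-0.003,0,0,0,0],[0,0,0,0,0,0]]]'
```

```text
time_s: 4.45
ee_pos: [0.6098, 0.2033, 0.1424]
tcp_rot: [-3.136, 0.001, 1.528]
wrist_force: [-0.4, 0.2, -0.2]
gripper_width: 0.0261
grasp_force: 0.0
time_s: 4.95
ee_pos: [0.6112, 0.2036, 0.1451]
tcp_rot: [-3.14, 0.0, 1.528]
wrist_force: [0.8, 0.0, -10.1]
gripper_width: 0.0081
grasp_force: 48.5
time_s: 6.95
ee_pos: [0.4424, 0.2069, 0.1451]
tcp_rot: [-3.138, 0.0, 1.528]
wrist_force: [-1.7, -2.2, -23.7]
gripper_width: 0.0082
grasp_force: 48.6
```

```bash
python3 -m inch '[[[0,-0.003,0,0,0,0],[0,-0.003,0,0,0,0],[0,0,0,0,0,0]]]'
python3 -m inch '[[[0,-0.002,0,0,0,0],[0,-0.002,0,0,0,0],[0,0,0,0,0,0]]]'
```

```text
time_s: 7.25
ee_pos: [0.4393, 0.207, 0.1452]
tcp_rot: [3.138, -0.0, 1.528]
wrist_force: [12.3, -1.2, -38.5]
gripper_width: 0.0078
grasp_force: 48.5
time_s: 7.55
ee_pos: [0.4387, 0.207, 0.1456]
tcp_rot: [3.13, -0.001, 1.527]
wrist_force: [27.1, -1.5, -53.8]
gripper_width: 0.0084
grasp_force: 47.9
```

At the stop: 27 N resists and the travel is 0.172 m. I'll release, rise and look at the tray.

```bash
python3 -m inch '[[[0,0.004,0,0,0,0],[0,0,0,0,0,0],[0,0,0,0,0,0],[0,0,0,0,0,0]]]' 0.026
python3 -m inch '[[[0,0,-0.02,0,0,0],[0,0,-0.03,0,0,0],[0,0,-0.04,0,0,0],[0,0,-0.04,0,0,0],[0,0,-0.04,0,0,0],[0,0,-0.04,0,0,0],[-0.02,0.02,0,0,0,0],[-0.02,0.02,0,0,0,0],[-0.02,0.02,0,0,0,0],[0,0,0,0,0,0],[0,0,0,0,0,0]]]' 0.085
python3 - <<'E'
from h import *
s=observe();print(s["ee_pos"])
im=capture("wrist"); cv2.imwrite("pics/w3.png",im)
# predicted fixture points
h=np.array([.4395,.2072]); a=-.02; X=np.array([np.cos(a),np.sin(a)]);Y=np.array([-X[1],X[0]])
f=h+X*.033; c=f+X*(.006+.091)
print("front",f,"c",c)
for n,o in(("centre",0),("key",.032),("pin",-.032)): print(n,np.round(c+X*o,4), np.round(proj("wrist",[*(c+X*o),.028+(.046 if o else 0)]),1))
for d in look_for("wrist","tray_front")[:2]: print(d["confidence"],np.round(np.array(d["box"])*[512,384,512,384]))
print(np.round(proj("wrist",[*f,.11]),1),np.round(proj("wrist",[*h,.09]),1))
E
```

```text
time_s: 7.95
ee_pos: [0.4395, 0.2076, 0.1475]
tcp_rot: [3.139, -0.001, 1.528]
wrist_force: [0.0, 0.7, 0.3]
gripper_width: 0.0261
grasp_force: 0.0
time_s: 9.05
ee_pos: [0.496, 0.1445, 0.3562]
tcp_rot: [-3.142, -0.001, 1.527]
wrist_force: [0.7, -0.2, 0.1]
gripper_width: 0.085
grasp_force: 0.0
[0.49600019 0.14452657 0.35618816]
front [0.4724934  0.20654004] c [0.569474   0.20460017]
centre [0.5695 0.2046] [311.8 105.6]
key [0.6015 0.204 ] [346.7 107.1]
pin [0.5375 0.2052] [291.  108.4]
0.67 [197.   1. 407. 210.]
[232.4 112.3] [203.9 111.7]
```

View pics/w3.png

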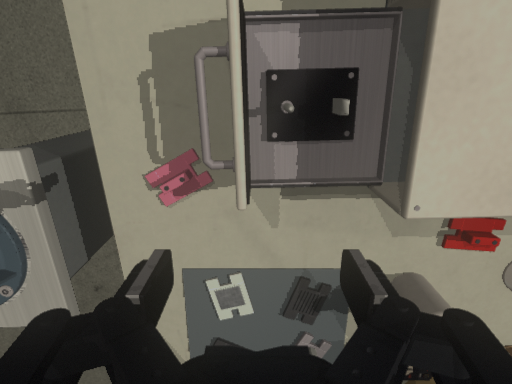

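The tray is out. The black base spans (267-358, 68-141), with the pin at (288,106) and the key bar at (341,106). I'll measure the base from its outline.

```bash
python3 - <<'E'
from h import *
im=cv2.imread("pics/w3.png");g=cv2.cvtColor(im,6)
m=np.zeros_like(g);m[60:150,255:372]=(g[60:150,255:372]<38)*255
m=cv2.morphologyEx(m,cv2.MORPH_OPEN,np.ones((5,5)))
n,l,st,_=cv2.connectedComponentsWithStats(m); k=1+st[1:,4].argmax();print(st[k])
cs,_=cv2.findContours((l==k).astype(np.uint8),0,cv2.CHAIN_APPROX_NONE);c=max(cs,key=cv2.contourArea)[:,0]
W=np.array([ray("wrist",p,.028)[:2] for p in c]); print(cv2.minAreaRect((W*1000).astype(np.float32)))
cr=cv2.resize(im[60:150,250:370],(720,540),interpolation=cv2.INTER_CUBIC);cv2.imwrite("pics/fx.png",cr)
E
```

```text
[ 278   68   80   73 4225]
((575.9296875, 204.76217651367188), (89.5709228515625, 99.87876892089844), 88.11228942871094)
```

View pics/fx.png

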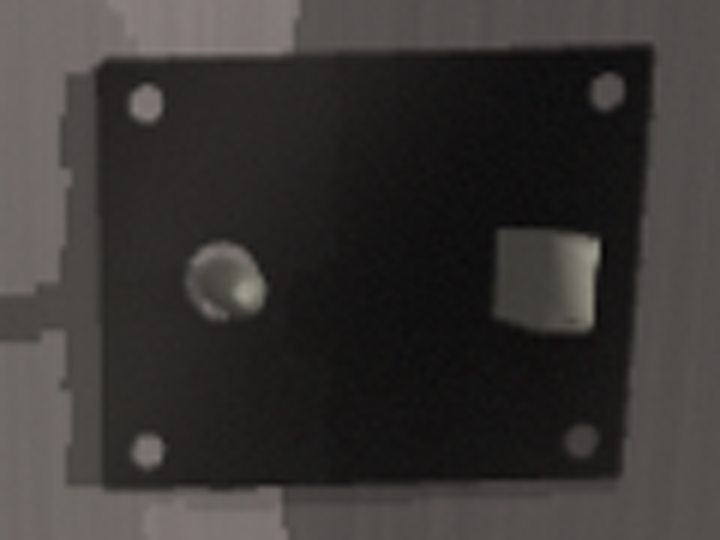

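```bash
python3 -m inch '[[[-0.0365,0,-0.0145,0,0,0],[-0.0365,0,-0.0145,0,0,0],[-0.0365,0,-0.0145,0,0,0],[-0.0365,0,-0.0145,0,0,0],[-0.0365,0,-0.0145,0,0,0],[-0.0365,0,-0.0145,0,0,0],[-0.0365,0,-0.0145,0,0,0],[-0.0365,0,-0.0145,0,0,0],[-0.0365,0,-0.0145,0,0,0],[-0.0365,0,-0.0145,0,0,0],[0,0,0,0,0,0],[0,0,0,0,0,0]]]' 0.085
python3 - <<'E'
from h import *
s=observe();print(s["ee_pos"])
im=capture("wrist"); cv2.imwrite("pics/w4.png",im)
for q,z in(("electrode_1_mid",.011),("separator_1_mid",.009),("end_plate_mid",.023)):
    for d in look_for("wrist",q): 
        b=np.array(d["box"])*[512,384,512,384]; print(q,round(d["confidence"],2),np.round(b),np.round(ray("wrist",[(b[0]+b[2])/2,(b[1]+b[3])/2],z),3))
E
```

```text
time_s: 10.35
ee_pos: [0.4804, -0.2196, 0.5009]
tcp_rot: [3.141, -0.001, 1.527]
wrist_force: [0.2, 0.1, -1.2]
gripper_width: 0.0849
grasp_force: 0.0
[ 0.48041414 -0.21962273  0.50089366]
electrode_1_mid 0.78 [208. 127. 257. 169.] [ 0.433 -0.24   0.011]
separator_1_mid 0.57 [210.  38. 253. 100.] [ 0.441 -0.1    0.009]
end_plate_mid 0.79 [433.   1. 491.  14.] [ 0.82  -0.025  0.023]
end_plate_mid 0.58 [285. 119. 324. 169.] [ 0.568 -0.236  0.023]
```

View pics/w4.png

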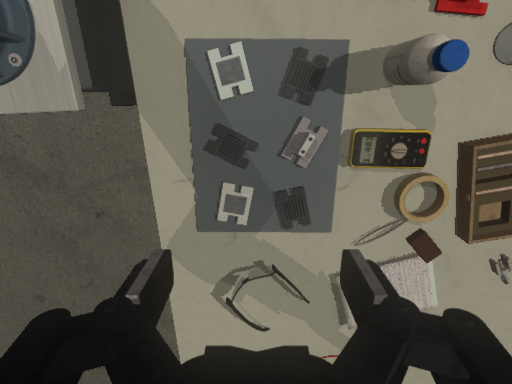

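All six parts are in view at these pixels:
- Separators: (230,70) and (236,203).
- Electrodes: (304,75), (231,146) and (292,207).
- Steel end plate: (303,142).
- Red look-alike: (462,6), off the mat, and left alone.

Next is an outline fitter to get their poses.

```bash
cat >> h.py <<'E'
from scipy.optimize import minimize
def outline(w):
    h=w/2; return np.array([[-42,-h],[42,-h],[42,-10.2],[26,-10.2],[26,10.2],[42,10.2],[42,h],[-42,h],[-42,6.2],[-26,6.2],[-26,-6.2],[-42,-6.2]])/1e3
KIND=dict(e=(56,.003,.011,'d'),s=(62,.003,.009,'l'),p=(56,.003,.011,'l'))
def seg(im,kind,c,half=55,dz=0):
    "mask of the part near pixel c"
    g=cv2.cvtColor(im,6).astype(float); x0,y0=max(int(c[0])-half,0),max(int(c[1])-half,0); roi=g[y0:int(c[1])+half,x0:int(c[0])+half]
    return g,x0,y0,roi
def fit(cam,im,kind,xy,yaws=None,mat=None,zoff=0,S=4,rad=.075,thr=(0.72,1.3)):
    w,z0,z1,pol=KIND[kind]; z0+=zoff;z1+=zoff; o=outline(w)
    cc=calibration(cam); f=192/np.tan(np.radians(cc["vertical_fov"])/2);R=np.array(cc["R"]);t=np.array(cc["t"])
    def pj(X):
        p=X@R.T+t; return np.c_[cc["cx"]+f*p[:,0]/p[:,2],cc["cy"]+f*p[:,1]/p[:,2]]
    b=pj(np.array([[xy[0]+a,xy[1]+d,z1] for a in(-rad,rad) for d in(-rad,rad)])); lo=np.maximum(b.min(0).astype(int),0);hi=np.minimum(b.max(0).astype(int)+1,[512,384])
    g=cv2.cvtColor(im,6)[lo[1]:hi[1],lo[0]:hi[0]]
    mat=np.median(g) if mat is None else mat
    m=((g<mat*thr[0]) if pol=='d' else (g>mat*thr[1])).astype(np.uint8)
    m=cv2.morphologyEx(m,cv2.MORPH_OPEN,np.ones((3,3),np.uint8))
    if kind!='e': m=cv2.morphologyEx(m,cv2.MORPH_CLOSE,np.ones((3,3),np.uint8))
    cs,_=cv2.findContours(m,cv2.RETR_EXTERNAL,cv2.CHAIN_APPROX_NONE)
    ctr=pj(np.array([[*xy,z1]]))[0]-lo
    cs=[c for c in cs if cv2.contourArea(c)>30]
    k=max(cs,key=lambda c:cv2.contourArea(c)/(1+np.linalg.norm(c[:,0].mean(0)-ctr)/20)**2)
    M=np.zeros_like(m); cv2.drawContours(M,[k],-1,1,-1)
    M=cv2.resize(M,None,fx=S,fy=S,interpolation=cv2.INTER_LINEAR)
    def sil(v):
        c,s=np.cos(v[2]),np.sin(v[2]); P=o@np.array([[c,s],[-s,c]])+v[:2]; q=np.zeros_like(M)
        for z in(z0,z1): cv2.fillPoly(q,[np.round(((pj(np.c_[P,np.full(len(P),z)])-lo+.5)*S-.5)*16).astype(np.int32)],1,shift=4)
        return q
    def cost(v): q=sil(v); return 1-(q&M).sum()/max((q|M).sum(),1)
    res=[]
    mo=cv2.moments(M,True); c0=np.array([mo["m10"],mo["m01"]])/mo["m00"]/S+lo; X0=ray(cam,c0,(z0+z1)/2)[:2]
    for y in (np.arange(12)*np.pi/6 if yaws is None else yaws):
        r=minimize(cost,[*X0,y],method="Nelder-Mead",options=dict(initial_simplex=[[*X0,y],[X0[0]+.004,X0[1],y],[X0[0],X0[1]+.004,y],[*X0,y+.2]],xatol=1e-5,fatol=1e-5)); res.append((r.fun,*r.x))
    res.sort(); b=res[0]; al=[r for r in res if abs(np.sin((r[3]-b[3])/2))>.9]
    return np.array(b[1:]),1-b[0],1-(al[0][0] if al else 9),mat
E
cat > see.py <<'E'
from h import *
im=cv2.imread("pics/w4.png")
for n,k,p in(("s1","s",(230,70)),("s2","s",(236,203)),("eA","e",(304,75)),("eB","e",(231,146)),("eC","e",(292,207)),("P","p",(303,142))):
    x=ray("wrist",p,.01)[:2]; r=fit("wrist",im,k,x); print(n,r[0].round(4),"iou %.3f flip %.3f mat %.0f"%r[1:])
E
python3 see.py
python3 - <<'E'
from h import *
for p in((98,62),(653,46),(620,475),(104,487)): pass
E
```

```text
s1 [ 0.4384 -0.1031  1.7807] iou 0.950 flip 0.914 mat 88
s2 [ 0.4297 -0.356   4.4858] iou 0.944 flip 0.910 mat 76
eA [ 0.5958 -0.1198  3.2497] iou 0.612 flip 0.611 mat 85
eB [ 0.4279 -0.2363  5.7693] iou 0.817 flip 0.784 mat 76
eC [ 0.5461 -0.3688  4.932 ] iou 0.875 flip 0.850 mat 83
P [ 0.5801 -0.2768  4.2788] iou 0.073 flip 0.068 mat 84
```

```bash
python3 -m inch '[[[-0.003,-0.0085,0.042,0,0,0],[-0.003,-0.0085,0.042,0,0,0],[-0.003,-0.0085,0.042,0,0,0],[-0.003,-0.0085,0.042,0,0,0],[-0.003,-0.0085,0.042,0,0,0],[-0.003,-0.0085,0.042,0,0,0],[0,0,0,0,0,-0.1376],[0,0,0,0,0,-0.1376],[0,0,0,0,0,-0.1376],[0,0,0,0,0,-0.1376],[0,0,0,0,0,-0.1376],[0,0,0,0,0,-0.1376],[0,0,0,0,0,-0.1376],[0,0,0,0,0,-0.1376],[0,0,0,0,0,0],[0,0,0,0,0,0]]]' 0.085
cat > look.py <<'E'
import sys
from h import *
k,x,y,name=sys.argv[1],float(sys.argv[2]),float(sys.argv[3]),sys.argv[4]
im=capture("wrist"); cv2.imwrite(f"pics/{name}.png",im)
r=fit("wrist",im,k,(x,y)); print(r[0].round(4),"iou %.3f flip %.3f mat %.0f"%r[1:])
s=observe(); print(s["ee_pos"].round(4),s["tcp_rot"].round(3))
g={"e":.0095,"s":.0085,"p":.023}[k]
for a in(np.pi,0): delta([*r[0][:2],g+.054],r[0][2]+a)
E
python3 look.py e .428 -.236 eB
```

```text
time_s: 12.15
ee_pos: [0.4289, -0.2351, 0.2488]
tcp_rot: [3.141, -0.0, 2.626]
wrist_force: [0.0, 0.3, -0.6]
gripper_width: 0.0849
grasp_force: 0.0
[ 0.4283 -0.2378 -0.4973] iou 0.901 flip 0.874 mat 82
[ 0.4289 -0.2352  0.2489] [ 3.142 -0.     2.626]
shift(tool) [-0.0008 -0.0025  0.1854] world [-0.0005 -0.0026 -0.1854] turn [ 0.    -0.    -0.018]
shift(tool) [-0.0008 -0.0025  0.1854] world [-0.0005 -0.0026 -0.1854] turn [-0.    -0.     3.123]
```

View pics/eB.png

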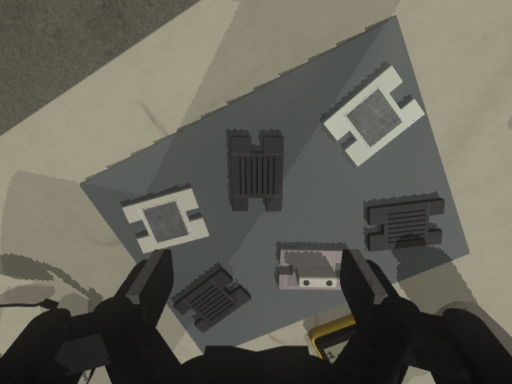

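The plate stands at (257,172), between the fingers and almost aligned. I'll check the notch widths numerically.

```bash
python3 - <<'E'
import cv2
g=cv2.cvtColor(cv2.imread("pics/eB.png"),6)
for r in(134,138,142,146,198,202,206,209): print(r,g[r,228:288])
E
```

```text
134 [53 54 54 54 55 53 54 54 54 53 54 54 54 55 55 54 54 55 55 55 60 75 78 79
 78 78 78 78 78 78 74 56 56 55 56 54 56 56 55 54 54 54 54 55 55 56 53 54
 53 54 54 54 53 58 77 79 77 78 79 78]
138 [53 51 44 53 53 52 53 53 53 53 54 53 52 52 53 53 53 54 53 53 54 54 57 68
 77 77 78 77 77 76 69 54 53 54 53 43 53 54 53 52 53 53 53 53 53 53 51 53
 52 53 51 51 52 51 52 56 66 78 78 78]
142 [54 51 43 53 53 52 53 52 52 52 52 52 52 53 51 53 53 54 53 53 53 55 57 67
 77 77 77 77 77 78 74 59 53 53 52 42 54 52 52 52 53 51 51 52 52 52 52 52
 51 51 53 51 52 51 50 58 78 77 78 78]
146 [53 51 45 51 51 51 52 51 52 52 52 53 53 52 53 52 53 53 52 53 52 53 51 45
 53 52 53 55 58 53 54 52 52 52 50 42 51 51 50 51 51 51 52 52 51 51 51 51
 50 51 51 50 50 51 51 57 79 76 79 78]
198 [69 52 51 51 44 49 49 50 49 50 51 50 49 49 49 50 49 51 51 54 64 73 73 74
 72 73 73 73 73 72 73 73 73 73 68 51 50 48 37 48 48 47 48 49 50 55 54 54
 55 56 56 56 57 59 74 89 89 89 88 90]
202 [75 51 53 50 42 50 51 49 50 51 50 49 49 49 49 50 51 51 52 54 66 77 78 78
 77 78 78 77 78 76 77 77 77 77 69 50 51 47 39 50 48 48 53 54 57 55 55 54
 55 57 56 56 58 60 76 88 89 90 88 89]
206 [78 78 77 69 45 52 49 49 52 50 51 49 48 49 50 51 50 52 51 53 66 78 78 78
 77 78 77 77 77 78 78 78 78 78 77 79 74 48 35 51 53 54 55 55 56 55 55 56
 57 58 57 59 59 66 86 90 88 89 90 90]
209 [79 79 78 74 48 50 49 50 49 51 50 51 50 49 50 52 51 51 52 54 66 78 78 78
 77 77 77 78 78 78 77 78 77 77 77 78 77 72 44 55 54 54 56 57 55 56 55 55
 58 58 58 58 58 66 89 89 89 90 89 88]
```

```bash
sed -i 's/thr=(0.72,1.3)/thr=(0.86,1.3)/' h.py; sed -i 's/g={"e":.0095,"s":.0085,"p":.023}\[k\]/g={"e":.018,"s":.0172,"p":.023}[k]/' look.py; python3 look.py e .428 -.236 eB2
```

```text
[ 0.4271 -0.2373  5.7926] iou 0.871 flip 0.851 mat 82
[ 0.4288 -0.2354  0.2489] [3.142 0.    2.627]
shift(tool) [ 0.0006 -0.0025  0.1769] world [-0.0017 -0.0019 -0.1769] turn [ 0.     0.    -0.024]
shift(tool) [ 0.0006 -0.0025  0.1769] world [-0.0017 -0.0019 -0.1769] turn [ 0.    -0.     3.117]
```

```bash
sed -i 's/thr=(0.86,1.3)/thr=(0.80,1.3)/' h.py; python3 -m inch '[[[0,-0.0025,0.03,0,0,-0.02],[0,0,0.04,0,0,0],[0,0,0.03,0,0,0],[0,0,0,0,0,0],[0,0,0,0,0,0]]]' 0.085 40; python3 look.py e .428 -.236 eB3;
```

```text
time_s: 12.75
ee_pos: [0.4276, -0.238, 0.1491]
tcp_rot: [3.141, -0.001, 2.648]
wrist_force: [-0.3, 0.4, -0.3]
gripper_width: 0.085
grasp_force: 0.0
[ 0.4284 -0.2373  5.7969] iou 0.879 flip 0.854 mat 83
[ 0.4282 -0.2386  0.1502] [-3.141e+00  2.000e-03  2.648e+00]
shift(tool) [0.0006 0.0012 0.0782] world [ 0.0002  0.0013 -0.0782] turn [-0.     0.002 -0.007]
shift(tool) [0.0006 0.0012 0.0782] world [ 0.0002  0.0013 -0.0782] turn [2.000e-03 1.000e-03 3.134e+00]
```

View pics/eB3.png

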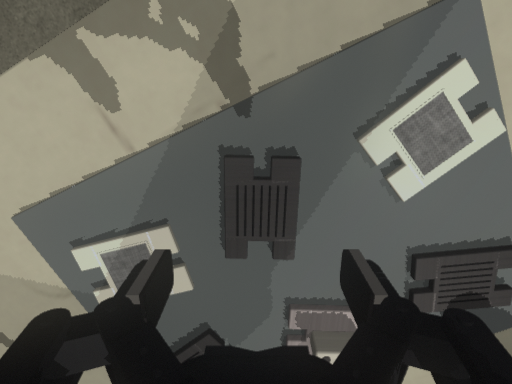

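The plate spans columns 224-299 and rows 156-259, with the narrow notch up. A shadow rim to the upper left biases the fit, so I'll use the true edges, then grasp and measure the part once it is held.

```bash
python3 - <<'E'
from h import *
a=ray("wrist",(237,156.5),.011);b=ray("wrist",(237,259),.011);print(np.linalg.norm(a-b))
a2=ray("wrist",(286,157.5),.011);b2=ray("wrist",(284,258.5),.011);print(np.linalg.norm(a2-b2)); m=(a+b+a2+b2)/4; print(m)
delta([*m[:2],.072],5.797-np.pi)
E
python3 -m inch '[[[0,0.001,0.03,0,0,-0.005],[0,0,0.03,0,0,0],[0,0,0.016,0,0,0],[0,0,0,0,0,0],[0,0,0,0,0,0]]]' 0.085 40
```

```text
0.08515778367852243
0.08391253963486789
[ 0.43384509 -0.2384833   0.011     ]
shift(tool) [-0.0048  0.0028  0.0782] world [ 0.0056  0.0001 -0.0782] turn [-0.     0.002 -0.007]
time_s: 13.3
ee_pos: [0.4291, -0.2381, 0.0746]
tcp_rot: [-3.141, 0.003, 2.653]
wrist_force: [-0.3, -0.3, -0.7]
gripper_width: 0.0849
grasp_force: 0.0
```

```bash
python3 -m inch '[[[-0.0045,0.0015,0.0025,0,0,0],[0,0,0,0,0,0],[0,0,0,0,0,0]]]' 0.085 40
python3 -m inch '[[[0,0,0,0,0,0],[0,0,0,0,0,0],[0,0,0,0,0,0],[0,0,0,0,0,0],[0,0,0,0,0,0],[0,0,0,0,0,0]]]' 0.04 40
python3 -m inch '[[[0,0,-0.02,0,0,0],[0,0,-0.04,0,0,0],[0,0,-0.04,0,0,0],[0,0,-0.04,0,0,0],[0,0,0,0,0,0],[0,0,0,0,0,0]]]'
```

```text
time_s: 13.6
ee_pos: [0.4333, -0.2384, 0.0713]
tcp_rot: [-3.141, 0.002, 2.654]
wrist_force: [1.1, -0.8, 0.0]
gripper_width: 0.085
grasp_force: 0.0
time_s: 14.2
ee_pos: [0.4335, -0.2385, 0.0718]
tcp_rot: [-3.141, 0.002, 2.654]
wrist_force: [-1.3, 2.1, 11.6]
gripper_width: 0.0547
grasp_force: 49.0
time_s: 14.8
ee_pos: [0.4329, -0.2382, 0.2112]
tcp_rot: [-3.141, 0.002, 2.654]
wrist_force: [-0.6, 0.2, -2.2]
gripper_width: 0.0549
grasp_force: 42.9
```

```bash
cat > held.py <<'E'
import sys
from h import *
# held part: print predicted rows of outline points for offset 0 and vertical gradient peaks near them
ztop=float(sys.argv[1]); w=float(sys.argv[2]); name=sys.argv[3]
s=observe(); im=capture("wrist"); cv2.imwrite(f"pics/{name}.png",im); g=cv2.GaussianBlur(cv2.cvtColor(im,6),(1,3),0).astype(float)
R=Rn.from_euler('xyz',s["tcp_rot"]).as_matrix()
P=lambda x,y,z=ztop:proj("wrist",s["ee_pos"]+R@[x,y,z])
for x,ys in((.042,(-.017,-.013,.013,.017)),(.026,(-.003,0,.003)),(-.042,(-.018,.018)),(-.026,(-.005,0,.005))):
    for y in ys:
        u,v=P(x,y); mm=P(x+.001,y)[1]-v; c=int(round(u)); r0=int(v)-12
        col=g[max(r0,0):r0+25,c]; d=np.diff(col); j=np.argsort(-abs(d))[:3]
        print(x,y,"pred",(round(u,1),round(v,1)),"mm/px %.2f"%(1/mm),"edges(off mm,grad):",[(round((r0+i+1-.5-v)/mm,1),int(d[i])) for i in j])
E
python3 held.py .0608 56 h1
python3 - <<'E'
import cv2
im=cv2.imread("pics/h1.png"); cv2.imwrite("pics/h1c.png",cv2.resize(im[150:384,130:390],(780,702)[:1]+(600,)))
E
```

```text
0.042 -0.017 pred (np.float64(220.6), np.float64(187.1)) mm/px -0.49 edges(off mm,grad): [(np.float64(4.2), -19), (np.float64(4.7), -16), (np.float64(3.7), -8)]
0.042 -0.013 pred (np.float64(229.2), np.float64(187.1)) mm/px -0.49 edges(off mm,grad): [(np.float64(4.2), -19), (np.float64(4.7), -13), (np.float64(3.7), -12)]
0.042 0.013 pred (np.float64(285.1), np.float64(187.1)) mm/px -0.49 edges(off mm,grad): [(np.float64(3.7), -23), (np.float64(3.2), -18), (np.float64(4.2), -9)]
0.042 0.017 pred (np.float64(293.7), np.float64(187.1)) mm/px -0.49 edges(off mm,grad): [(np.float64(3.7), -20), (np.float64(3.2), -19), (np.float64(4.2), -7)]
0.026 -0.003 pred (np.float64(250.9), np.float64(218.6)) mm/px -0.53 edges(off mm,grad): [(np.float64(4.8), -21), (np.float64(4.3), -20), (np.float64(3.7), -8)]
0.026 0 pred (np.float64(257.1), np.float64(218.6)) mm/px -0.53 edges(off mm,grad): [(np.float64(4.8), -21), (np.float64(4.3), -20), (np.float64(-3.1), -14)]
0.026 0.003 pred (np.float64(263.3), np.float64(218.6)) mm/px -0.53 edges(off mm,grad): [(np.float64(4.3), -21), (np.float64(4.8), -18), (np.float64(3.7), -11)]
-0.042 -0.018 pred (np.float64(224.7), np.float64(330.6)) mm/px -0.70 edges(off mm,grad): [(np.float64(0.1), 17), (np.float64(-0.6), 10), (np.float64(0.8), 8)]
-0.042 0.018 pred (np.float64(289.4), np.float64(330.6)) mm/px -0.70 edges(off mm,grad): [(np.float64(2.2), 19), (np.float64(2.9), 12), (np.float64(1.5), 11)]
-0.026 -0.005 pred (np.float64(247.8), np.float64(307.0)) mm/px -0.66 edges(off mm,grad): [(np.float64(3.0), 20), (np.float64(2.3), 13), (np.float64(3.6), 8)]
-0.026 0 pred (np.float64(257.1), np.float64(307.0)) mm/px -0.66 edges(off mm,grad): [(np.float64(3.0), 19), (np.float64(2.3), 14), (np.float64(3.6), 9)]
-0.026 0.005 pred (np.float64(266.3), np.float64(307.0)) mm/px -0.66 edges(off mm,grad): [(np.float64(3.0), 17), (np.float64(2.3), 15), (np.float64(6.9), 13)]
```

View pics/h1c.png

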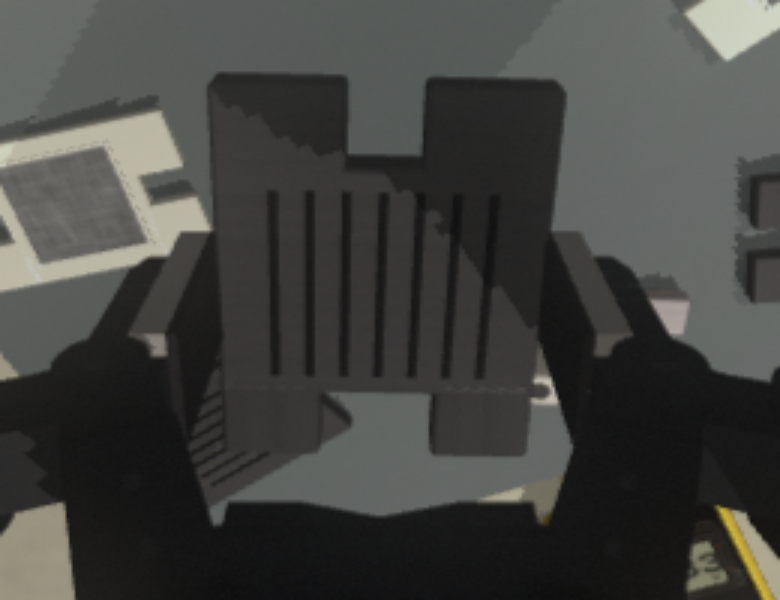

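The plate is held with the narrow notch toward the camera and no slip. The camera sees the bottom edges at the near end and the top edges at the far end, so I'll fit offset, height and pitch with that in mind.

```bash
cat > hfit.py <<'E'
from h import *
from scipy.optimize import least_squares
def hfit(obs,th,ztop):
    s=observe();R=Rn.from_euler('xyz',s["tcp_rot"]).as_matrix()
    def pt(x,zl,q): # part frame x along tool x, zl down from top
        c,sn=np.cos(q[2]),np.sin(q[2]); X=np.array([q[0]+x*c+zl*sn,0,ztop+q[1]-x*sn+zl*c]); return proj("wrist",s["ee_pos"]+R@X)[1]
    f=lambda q:[(pt(x,th*b,q)-v) for x,b,v in obs]+[q[1]/.003,q[2]/.03]
    r=least_squares(f,[0,0,0],x_scale=[.01,.01,.1]); print("dx %.4f dz %.4f pitch %.3f"%tuple(r.x),"res",np.round(r.fun,1))
E
python3 - <<'E'
from hfit import *
hfit([(.042,1,179),(.026,1,210),(-.026,0,302.8),(-.042,0,327.5)],.008,.0608)
E
python3 -m inch '[[[0.0072,0.0379,0,0,0,0],[0.0072,0.0379,0,0,0,0],[0.0072,0.0379,0,0,0,0],[0.0072,0.0379,0,0,0,0],[0.0072,0.0379,0,0,0,0],[0.0072,0.0379,0,0,0,0],[0.0072,0.0379,0,0,0,0],[0.0072,0.0379,0,0,0,0],[0.0072,0.0379,0,0,0,0],[0.0072,0.0379,0,0,0,0],[0.0072,0.0379,0,0,0,0],[0.0072,0.0379,0,0,0,0],[0,0,0,0,0,-0.117],[0,0,0,0,0,-0.117],[0,0,0,0,0,-0.117],[0,0,0,0,0,-0.117],[0,0,0,0,0,0],[0,0,0,0,0,0]]]'
python3 -c "
from h import *
delta([.5695,.2046,.15],3.1216)"
```

```text
dx -0.0002 dz 0.0003 pitch -0.002 res [ 0.4 -0.7  0.7 -0.5  0.1 -0.1]
time_s: 16.65
ee_pos: [0.5687, 0.2041, 0.2085]
tcp_rot: [-3.141, -0.003, 3.118]
wrist_force: [0.1, 0.7, -1.5]
gripper_width: 0.0547
grasp_force: 47.3
shift(tool) [-0.0009  0.0006  0.0585] world [ 0.0008  0.0005 -0.0585] turn [-0.001 -0.003 -0.003]
```

```bash
python3 - <<'E'
from h import *
s=observe();c=calibration("wrist");f=192/np.tan(np.radians(c["vertical_fov"])/2)
Rt=Rn.from_euler('xyz',s["tcp_rot"]).as_matrix();R=np.array(c["R"]);t=np.array(c["t"])
Rc=R@Rt; tc=R@s["ee_pos"]+t   # cam = Rc*toolpt+tc
R0=Rn.from_euler('xyz',[-3.142,-.001,1.527]).as_matrix();p0=np.array([.496,.1445,.3562])
R=Rc@R0.T;t=tc-R@p0
def ry(u,v,z):
    d=R.T@np.array([(u-c["cx"])/f,(v-c["cy"])/f,1]);o=-R.T@t;return o+d*(z-o[2])/d[2]
C=np.array([ry(u,v,.028)[:2] for u,v in((266.3,70.3),(358.8,67.7),(353.3,139.2),(267.3,141.2))]);print(C.round(4),C.mean(0))
print(np.linalg.norm(C-np.roll(C,1,0),axis=1).round(4)); e=C[1]-C[0]+C[2]-C[3];print("yaw",np.arctan2(e[1],e[0]))
print("pin",ry(291.3,108.3,.074),"screws",[ry(250+a/6,60+b/6,.028)[:2].round(4) for a,b in((146,103),(606,91),(581,440),(148,451))])
E
```

```text
[[0.5126 0.2508]
 [0.628  0.2487]
 [0.6266 0.1597]
 [0.511  0.1621]] [0.56956321 0.20532494]
[0.0887 0.1154 0.089  0.1156]
yaw -0.019392487463419084
pin [0.5385079  0.20639199 0.074     ] screws [array([0.5225, 0.2423]), array([0.6188, 0.2404]), array([0.6175, 0.1679]), array([0.5211, 0.1697])]
```

```bash
python3 -m inch '[[[-0.0008,0.0011,0.02,0,0,-0.003],[0,0,0.02,0,0,0],[0,0,0.02,0,0,0],[0,0,0,0,0,0],[0,0,0,0,0,0]]]'
python3 -c "
from h import *
delta([.5695,.2052,.15],3.122)"
python3 -m inch '[[[0,0,0.004,0,0,0],[0,0,0.004,0,0,0],[0,0,0.003,0,0,0],[0,0,0.003,0,0,0],[0,0,0,0,0,0]]]'
```

```text
time_s: 17.15
ee_pos: [0.5701, 0.2053, 0.1499]
tcp_rot: [-3.141, -0.002, 3.123]
wrist_force: [0.4, 0.1, -0.2]
gripper_width: 0.0546
grasp_force: 47.2
shift(tool) [ 0.0006 -0.0001 -0.0001] world [-0.0006 -0.0001  0.0001] turn [-0.    -0.002  0.001]
time_s: 17.65
ee_pos: [0.5702, 0.2053, 0.136]
tcp_rot: [-3.141, -0.001, 3.125]
wrist_force: [0.4, 0.1, -1.7]
gripper_width: 0.0547
grasp_force: 47.2
```

```bash
python3 -m inch '[[[0.0004,0,0.006,0,0,0],[0,0,0.006,0,0,0],[0,0,0.006,0,0,0],[0,0,0.006,0,0,0],[0,0,0.006,0,0,0],[0,0,0.006,0,0,0],[0,0,0.001,0,0,0],[0,0,0,0,0,0]]]'
python3 -m inch '[[[0,0,0.002,0,0,0],[0,0,0,0,0,0],[0,0,0,0,0,0]]]'
```

```text
time_s: 18.45
ee_pos: [0.5698, 0.2054, 0.099]
tcp_rot: [-3.142, -0.001, 3.125]
wrist_force: [0.5, -0.4, -1.0]
gripper_width: 0.0545
grasp_force: 47.2
time_s: 18.75
ee_pos: [0.5701, 0.2054, 0.0976]
tcp_rot: [3.142, 0.0, 3.125]
wrist_force: [-0.1, -0.3, -0.8]
gripper_width: 0.0544
grasp_force: 47.2
```

```bash
python3 -m inch '[[[0,0,0.001,0,0,0],[0,0,0.0005,0,0,0],[0,0,0,0,0,0]]]'
python3 -m inch '[[[0,0,0,0,0,0],[0,0,0,0,0,0],[0,0,0,0,0,0],[0,0,0,0,0,0]]]' 0.08
python3 -m inch '[[[0,0,-0.02,0,0,0],[0,0,-0.04,0,0,0],[0,0,-0.04,0,0,0],[0,0,0,0,0,0]]]'
python3 - <<'E'
from h import *
im=capture("wrist");cv2.imwrite("pics/p1.png",im)
s=observe();print(s["ee_pos"])
for n,x,z in(("front",.042,.036),("frontn",.026,.036),("rearn",-.026,.036),("rear",-.042,.036)):
    print(n,[proj("wrist",[.5697-x*np.cos(.0195)-y*.0195*0,.2052+x*.0195+y,z]).round(1) for y in(-.018,0,.018)])
cv2.imwrite("pics/p1c.png",cv2.resize(im[100:300,150:370],(770,600)[:1]+(600,)))
E
```

```text
time_s: 19.05
ee_pos: [0.5705, 0.2054, 0.0969]
tcp_rot: [-3.142, 0.001, 3.125]
wrist_force: [-2.1, -2.1, 5.4]
gripper_width: 0.0547
grasp_force: 50.4
time_s: 19.45
ee_pos: [0.57, 0.2054, 0.0958]
tcp_rot: [3.142, -0.0, 3.125]
wrist_force: [-1.0, 0.7, -0.1]
gripper_width: 0.0802
grasp_force: 0.0
time_s: 19.85
ee_pos: [0.5735, 0.2061, 0.2025]
tcp_rot: [3.14, 0.011, 3.125]
wrist_force: [0.6, 0.5, 0.2]
gripper_width: 0.0799
grasp_force: 0.0
[0.57208644 0.20579014 0.19962194]
front [array([233.3, 141.3]), array([256.1, 140.9]), array([278.8, 140.5])]
frontn [array([233.8, 161. ]), array([256. , 160.7]), array([278.3, 160.3])]
rearn [array([235.2, 219.6]), array([255.9, 219.3]), array([276.7, 218.9])]
rear [array([235.5, 236.1]), array([255.9, 235.7]), array([276.2, 235.4])]
```

View pics/p1c.png

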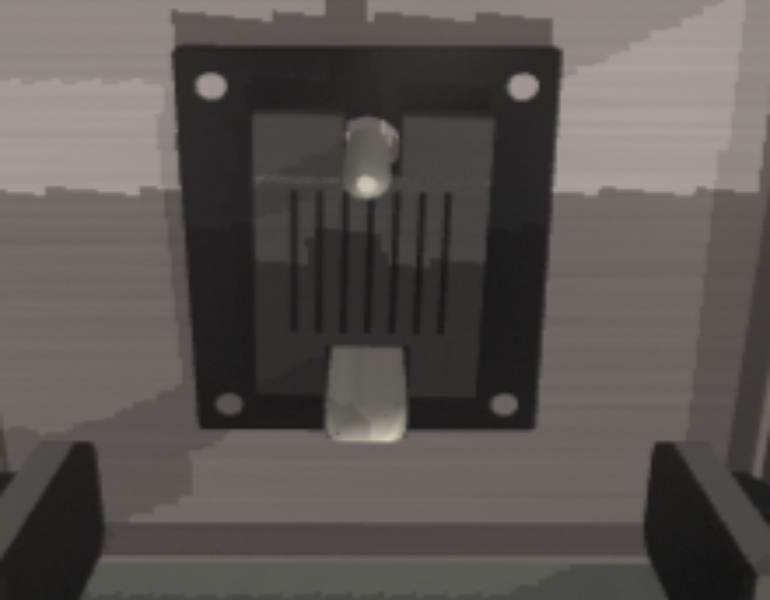

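The plate is seated flat with the pin and key in its notches. Separator 2 is next.

```bash
python3 -m inch '[[[0.0083,-0.0353,-0.0031,0,0,0],[0.0083,-0.0353,-0.0031,0,0,0],[0.0083,-0.0353,-0.0031,0,0,0],[0.0083,-0.0353,-0.0031,0,0,0],[0.0083,-0.0353,-0.0031,0,0,0],[0.0083,-0.0353,-0.0031,0,0,0],[0.0083,-0.0353,-0.0031,0,0,0],[0.0083,-0.0353,-0.0031,0,0,0],[0.0083,-0.0353,-0.0031,0,0,0],[0.0083,-0.0353,-0.0031,0,0,0],[0.0083,-0.0353,-0.0031,0,0,0],[0.0083,-0.0353,-0.0031,0,0,0],[0.0083,-0.0353,-0.0031,0,0,0],[0.0083,-0.0353,-0.0031,0,0,0],[0.0083,-0.0353,-0.0031,0,0,0],[0.0083,-0.0353,-0.0031,0,0,0]]]' 0.085 40
python3 -m inch '[[[0,0,0,0,0,0.1483],[0,0,0,0,0,0.1483],[0,0,0,0,0,0.1483],[0,0,0,0,0,0.1483],[0,0,0,0,0,0.1483],[0,0,0,0,0,0.1483],[0,0,0,0,0,0.1483],[0,0,0,0,0,0.1483],[0,0,0,0,0,0.1483],[0,0,0,0,0,0.1483],[0,0,0,0,0,0.1483],[0,0,0,0,0,0.1483],[0,0,0.05,0,0,0],[0,0,0.03,0,0,0],[0,0,0,0,0,0],[0,0,0,0,0,0]]]'
python3 look.py s .43 -.356 s2
```

```text
time_s: 21.5
ee_pos: [0.4266, -0.3579, 0.244]
tcp_rot: [3.14, -0.001, 3.124]
wrist_force: [-0.5, -0.7, 0.5]
gripper_width: 0.0849
grasp_force: 0.0
time_s: 23.1
ee_pos: [0.4273, -0.3566, 0.1647]
tcp_rot: [-3.14, -0.002, 1.345]
wrist_force: [0.3, -0.4, 0.0]
gripper_width: 0.0853
grasp_force: 0.0
[ 0.4303 -0.3581  4.4829] iou 0.979 flip 0.936 mat 78
[ 0.4279 -0.3575  0.1662] [3.141 0.    1.345]
shift(tool) [0.     0.0024 0.095 ] world [ 0.0024 -0.0006 -0.095 ] turn [0.    0.    0.004]
shift(tool) [0.     0.0024 0.095 ] world [ 0.0024 -0.0006 -0.095 ] turn [-1.000e-03  1.000e-03 -3.138e+00]
```

```bash
python3 -m inch '[[[0,0.0024,0.03,0,0,0.004],[0,0,0.03,0,0,0],[0,0,0.02,0,0,0],[0,0,0.0145,0,0,0],[0,0,0,0,0,0],[0,0,0,0,0,0]]]' 0.085 40
python3 -m inch '[[[0,0,0,0,0,0],[0,0,0,0,0,0],[0,0,0,0,0,0],[0,0,0,0,0,0],[0,0,0,0,0,0],[0,0,0,0,0,0]]]' 0.045 40
python3 -m inch '[[[0,0,-0.02,0,0,0],[0,0,-0.04,0,0,0],[0,0,-0.04,0,0,0],[0,0,-0.04,0,0,0],[0,0,0,0,0,0],[0,0,0,0,0,0]]]'
python3 held.py .0625 62 hs2
```

```text
time_s: 23.75
ee_pos: [0.4307, -0.3584, 0.0723]
tcp_rot: [3.14, 0.001, 1.341]
wrist_force: [-0.3, -0.6, -0.2]
gripper_width: 0.0849
grasp_force: 0.0
time_s: 24.35
ee_pos: [0.4307, -0.3585, 0.073]
tcp_rot: [3.14, 0.002, 1.341]
wrist_force: [-1.9, 0.9, 7.2]
gripper_width: 0.0602
grasp_force: 41.8
time_s: 24.95
ee_pos: [0.4304, -0.3582, 0.2128]
tcp_rot: [3.139, 0.002, 1.341]
wrist_force: [0.2, 0.2, -0.9]
gripper_width: 0.0599
grasp_force: 43.6
0.042 -0.017 pred (np.float64(223.3), np.float64(183.7)) mm/px -0.49 edges(off mm,grad): [(np.float64(4.0), 20), (np.float64(4.5), 17), (np.float64(3.5), 11)]
0.042 -0.013 pred (np.float64(231.8), np.float64(183.7)) mm/px -0.49 edges(off mm,grad): [(np.float64(4.0), 20), (np.float64(4.5), 17), (np.float64(3.5), 12)]
0.042 0.013 pred (np.float64(287.3), np.float64(183.7)) mm/px -0.49 edges(off mm,grad): [(np.float64(4.0), 21), (np.float64(4.5), 19), (np.float64(5.0), 13)]
0.042 0.017 pred (np.float64(295.8), np.float64(183.7)) mm/px -0.49 edges(off mm,grad): [(np.float64(4.0), 21), (np.float64(4.5), 19), (np.float64(5.0), 13)]
0.026 -0.003 pred (np
[... 558 characters left out ...]
loat64(5.7), 19), (np.float64(6.4), 13), (np.float64(5.0), 11)]
-0.042 0.018 pred (np.float64(291.2), np.float64(326.8)) mm/px -0.70 edges(off mm,grad): [(np.float64(6.5), -19), (np.float64(5.8), -16), (np.float64(5.1), -7)]
-0.026 -0.005 pred (np.float64(249.9), np.float64(303.2)) mm/px -0.66 edges(off mm,grad): [(np.float64(5.7), 19), (np.float64(6.4), 12), (np.float64(5.1), 11)]
-0.026 0 pred (np.float64(259.1), np.float64(303.2)) mm/px -0.66 edges(off mm,grad): [(np.float64(5.7), 11), (np.float64(5.1), 8), (np.float64(6.4), 7)]
-0.026 0.005 pred (np.float64(268.4), np.float64(303.2)) mm/px -0.66 edges(off mm,grad): [(np.float64(-4.8), -18), (np.float64(-5.4), -13), (np.float64(5.7), 12)]
```

```bash
python3 - <<'E'
import cv2
g=cv2.cvtColor(cv2.imread("pics/hs2.png"),6)
for c in(225,232,259,288,295): print(c,list(map(int,g[278:350:2,c])))
print(list(map(int,g[240,150:370:4])));print(list(map(int,g[185,150:370:4])))
im=cv2.imread("pics/hs2.png"); cv2.imwrite("pics/hs2c.png",cv2.resize(im[150:384,130:390],(780,600)))
E
```

```text
225 [50, 81, 60, 56, 59, 98, 98, 98, 97, 98, 99, 98, 98, 98, 98, 98, 99, 99, 98, 99, 110, 146, 145, 146, 146, 145, 144, 144, 143, 145, 145, 144, 145, 146, 50, 31]
232 [79, 84, 59, 55, 60, 98, 98, 98, 98, 99, 99, 99, 98, 98, 99, 99, 98, 98, 98, 98, 104, 128, 128, 128, 128, 127, 141, 143, 144, 145, 145, 144, 144, 143, 68, 31]
259 [61, 58, 60, 63, 64, 98, 98, 98, 103, 128, 128, 128, 128, 128, 129, 129, 128, 129, 129, 127, 128, 127, 81, 84, 82, 82, 81, 81, 81, 80, 82, 80, 81, 81, 82, 80]
288 [61, 58, 59, 56, 63, 99, 153, 174, 159, 155, 155, 155, 157, 156, 155, 155, 156, 155, 156, 154, 126, 128, 125, 116, 111, 102, 101, 101, 100, 100, 101, 100, 99, 98, 37, 28]
295 [59, 62, 57, 62, 65, 144, 156, 165, 157, 155, 156, 155, 155, 155, 155, 155, 155, 155, 155, 154, 118, 100, 100, 100, 102, 101, 100, 100, 100, 97, 93, 78, 32, 36, 27, 28]
[101, 147, 147, 147, 146, 147, 147, 147, 146, 147, 90, 91, 159, 157, 156, 156, 84, 76, 87, 85, 86, 83, 83, 85, 92, 92, 89, 86, 85, 96, 90, 89, 82, 77, 78, 89, 83, 79, 156, 156, 156, 125, 127, 127, 127, 127, 128, 126, 127, 129, 128, 128, 129, 130, 129]
[148, 149, 148, 148, 147, 138, 91, 93, 92, 92, 91, 156, 157, 157, 157, 157, 156, 157, 156, 157, 156, 156, 156, 161, 91, 82, 81, 81, 81, 81, 95, 157, 157, 157, 157, 157, 157, 157, 158, 158, 158, 157, 157, 80, 80, 80, 79, 79, 79, 78, 55, 54, 47, 52, 49]
```

View pics/hs2c.png

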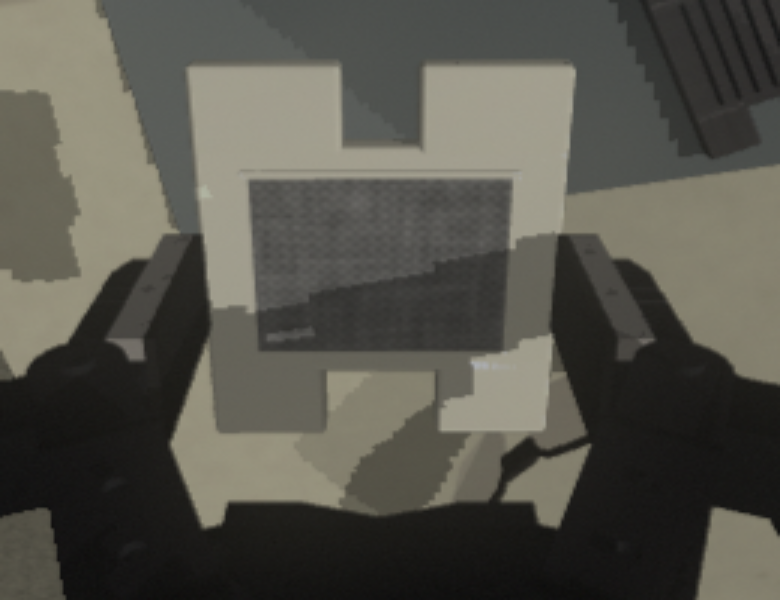

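The separator is held straight: front edge at row 174, notch at 206, rear notch at 294.5, rear end at 318.

```bash
python3 - <<'E'
from hfit import *
hfit([(.042,1,174.7),(.026,1,206.7),(-.026,0,294.3),(-.042,0,318.2)],.006,.064)
delta([.5702,.2054,.2128],3.122)
E
```

```text
dx 0.0002 dz 0.0017 pitch 0.016 res [ 0.9 -1.5  0.9 -0.2  0.6  0.5]
shift(tool) [ 0.58    0.0085 -0.0018] world [0.1404 0.5628 0.0017] turn [ 0.     0.    -1.781]
```

```bash
python3 -m inch '[[[0.0387,0.0006,0,0,0,0],[0.0387,0.0006,0,0,0,0],[0.0387,0.0006,0,0,0,0],[0.0387,0.0006,0,0,0,0],[0.0387,0.0006,0,0,0,0],[0.0387,0.0006,0,0,0,0],[0.0387,0.0006,0,0,0,0],[0.0387,0.0006,0,0,0,0],[0.0387,0.0006,0,0,0,0],[0.0387,0.0006,0,0,0,0],[0.0387,0.0006,0,0,0,0],[0.0387,0.0006,0,0,0,0],[0.0387,0.0006,0,0,0,0],[0.0387,0.0006,0,0,0,0],[0.0387,0,0,0,0,0],[0,0,0,0,0,0]]]'
python3 -m inch '[[[0,0,0,0,0,-0.1484],[0,0,0,0,0,-0.1484],[0,0,0,0,0,-0.1484],[0,0,0,0,0,-0.1484],[0,0,0,0,0,-0.1484],[0,0,0,0,0,-0.1484],[0,0,0,0,0,-0.1484],[0,0,0,0,0,-0.1484],[0,0,0,0,0,-0.1484],[0,0,0,0,0,-0.1484],[0,0,0,0,0,-0.1484],[0,0,0,0,0,-0.1484],[0,0,0.03,0,0,0],[0,0,0.03,0,0,0],[0,0,0,0,0,0],[0,0,0,0,0,0]]]'
python3 held.py .0625 62 hs2b | cut -c1-200
python3 -c "
from h import *
delta([.5703,.2054,.15],3.122)"
```

```text
time_s: 26.6
ee_pos: [0.5696, 0.2097, 0.2087]
tcp_rot: [-3.139, -0.0, 1.345]
wrist_force: [0.4, -1.0, -0.9]
gripper_width: 0.0599
grasp_force: 43.6
time_s: 28.2
ee_pos: [0.5694, 0.2052, 0.1496]
tcp_rot: [-3.141, -0.004, 3.121]
wrist_force: [0.2, 0.1, -0.6]
gripper_width: 0.0599
grasp_force: 43.6
0.042 -0.017 pred (np.float64(220.8), np.float64(180.2)) mm/px -0.50 edges(off mm,grad): [(np.float64(1.8), 29), (np.float64(2.3), 22), (np.float64(1.3), 22)]
0.042 -0.013 pred (np.float64(229.2), np.float64(180.2)) mm/px -0.50 edges(off mm,grad): [(np.float64(1.8), 29), (np.float64(1.3), 23), (np.float64(2.3), 21)]
0.042 0.013 pred (np.float64(283.7), np.float64(180.2)) mm/px -0.50 edges(off mm,grad): [(np.float64(-0.1), 28), (np.float64(3.8), 21), (np.float64(-0.6), 20)]
0.042 0.017 pred (np.float64(292.1), np.float64(180.2)) mm/px -0.50 edges(off mm,grad): [(np.float64(-0.6), 28), (np.float64(3.8), 21), (np.float64(3.3), 20)]
0.026 -0.003 pred (np.float64(250.4), np.float64(211.2)) mm/px -0.53 edges(off mm,grad): [(np.float64(-4.5), -36), (np.float64(1.4), 30), (np.float64(-3.9), -27)]
0.0
[... 518 characters left out ...]
np.float64(321.3)) mm/px -0.71 edges(off mm,grad): [(np.float64(2.0), -44), (np.float64(2.7), -40), (np.float64(1.3), -22)]
-0.026 -0.005 pred (np.float64(247.4), np.float64(298.1)) mm/px -0.67 edges(off mm,grad): [(np.float64(7.7), 44), (np.float64(2.4), -33), (np.float64(3.0), -32)]
-0.026 0 pred (np.float64(256.5), np.float64(298.1)) mm/px -0.67 edges(off mm,grad): [(np.float64(7.7), 41), (np.float64(7.0), 25), (np.float64(2.4), -24)]
-0.026 0.005 pred (np.float64(265.5), np.float64(298.1)) mm/px -0.67 edges(off mm,grad): [(np.float64(7.7), 42), (np.float64(7.0), 28), (np.float64(-1.6), -26)]
shift(tool) [ 0.0001 -0.      0.0011] world [-0.0001 -0.     -0.0011] turn [-0.    -0.001 -0.   ]
```

```bash
python3 -m inch '[[[0,0,0.004,0,0,0],[0,0,0.004,0,0,0],[0,0,0.003,0,0,0],[0,0,0.003,0,0,0],[0,0,0,0,0,0],[0,0,0,0,0,0]]]'
python3 - <<'E'
from h import *
a=[]
for i in range(4):
    s=observe();c=calibration("wrist");R=np.array(c["R"]);Rt=Rn.from_euler('xyz',s["tcp_rot"]).as_matrix()
    a.append(np.r_[Rn.from_matrix(R@Rt).as_rotvec(),R@s["ee_pos"]+np.array(c["t"])]);capture("wrist")
print(np.round(a,4))
E
```

```text
time_s: 28.85
ee_pos: [0.571, 0.2057, 0.1372]
tcp_rot: [3.141, 0.002, 3.122]
wrist_force: [3.2, 0.4, -1.8]
gripper_width: 0.0598
grasp_force: 43.5
[[ 2.5800e-01  2.6010e-01 -1.5553e+00  3.0000e-04  5.6600e-02  9.4900e-02]
 [ 2.5800e-01  2.6010e-01 -1.5553e+00  3.0000e-04  5.6600e-02  9.5000e-02]
 [ 2.5800e-01  2.6010e-01 -1.5554e+00  3.0000e-04  5.6600e-02  9.4900e-02]
 [ 2.5800e-01  2.6010e-01 -1.5554e+00  3.0000e-04  5.6600e-02  9.5000e-02]]
```

```bash
python3 -m inch '[[[-0.0008,0,0.001,0,0,0],[0,0,0.003,0,0,0],[0,0,0.004,0,0,0],[0,0,0,0,0,0],[0,0,0,0,0,0]]]'
```

```text
time_s: 29.55
ee_pos: [0.5714, 0.2057, 0.129]
tcp_rot: [3.141, 0.0, 3.122]
wrist_force: [3.2, 1.2, -0.2]
gripper_width: 0.0598
grasp_force: 43.8
```

```bash
python3 -m inch '[[[-0.0006,0,0.004,0,0,0],[0,0,0.004,0,0,0],[0,0,0.004,0,0,0],[0,0,0.004,0,0,0],[0,0,0,0,0,0],[0,0,0,0,0,0]]]'
python3 -m inch '[[[0,0,0.003,0,0,0],[0,0,0.002,0,0,0],[0,0,0,0,0,0],[0,0,0,0,0,0]]]'
```

```text
time_s: 30.15
ee_pos: [0.5715, 0.2056, 0.1126]
tcp_rot: [-3.141, -0.001, 3.122]
wrist_force: [1.6, 0.5, -2.0]
gripper_width: 0.0597
grasp_force: 43.7
time_s: 30.55
ee_pos: [0.5716, 0.2057, 0.1078]
tcp_rot: [-3.142, -0.001, 3.122]
wrist_force: [2.0, 0.2, 0.0]
gripper_width: 0.0593
grasp_force: 43.8
```

```bash
python3 -m inch '[[[0,0,0.0015,0,0,0],[0,0,0,0,0,0],[0,0,0,0,0,0]]]'
python3 -m inch '[[[0,0,0.001,0,0,0],[0,0,0.0005,0,0,0],[0,0,0,0,0,0]]]'
```

```text
time_s: 30.85
ee_pos: [0.5716, 0.2057, 0.1064]
tcp_rot: [-3.142, -0.0, 3.122]
wrist_force: [0.7, -0.6, -0.4]
gripper_width: 0.0599
grasp_force: 43.8
time_s: 31.15
ee_pos: [0.5721, 0.2057, 0.106]
tcp_rot: [3.142, 0.001, 3.122]
wrist_force: [-3.1, -0.9, 6.2]
gripper_width: 0.0602
grasp_force: 44.6
```

```bash
python3 -m inch '[[[0,0,0,0,0,0],[0,0,0,0,0,0],[0,0,0,0,0,0],[0,0,0,0,0,0]]]' 0.082
python3 -m inch '[[[0,0,-0.02,0,0,0],[0,0,-0.04,0,0,0],[0,0,-0.04,0,0,0],[0,0,0,0,0,0],[0,0,0,0,0,0],[0,0,0,0,0,0]]]'
python3 - <<'E'
from h import *
im=capture("wrist");cv2.imwrite("pics/p2.png",im)
print(fit("wrist",im,"s",(.5702,.2054),zoff=.033,yaws=[-.02,.1],mat=85))
E
python3 -m inch '[[[0.001,-0.0384,-0.0033,0,0,0],[0.001,-0.0384,-0.0033,0,0,0],[0.001,-0.0384,-0.0033,0,0,0],[0.001,-0.0384,-0.0033,0,0,0],[0.001,-0.0384,-0.0033,0,0,0],[0.001,-0.0384,-0.0033,0,0,0],[0.001,-0.0384,-0.0033,0,0,0],[0.001,-0.0384,-0.0033,0,0,0],[0.001,-0.0384,-0.0033,0,0,0],[0.001,-0.0384,-0.0033,0,0,0],[0.001,-0.0384,-0.0033,0,0,0],[0.001,-0.0384,-0.0033,0,0,0],[0.001,-0.0384,-0.0033,0,0,0],[0.001,-0.0384,-0.0033,0,0,0],[0.001,-0.0384,-0.0033,0,0,0]]]' 0.085
python3 -m inch '[[[0,0,0,0,0,0.148],[0,0,0,0,0,0.148],[0,0,0,0,0,0.148],[0,0,0,0,0,0.148],[0,0,0,0,0,0.148],[0,0,0,0,0,0.148],[0,0,0,0,0,0.148],[0,0,0,0,0,0.148],[0,0,0,0,0,0.148],[0,0,0.04,0,0,0],[0,0,0.03,0,0,0],[0,0,0,0,0,0],[0,0,0,0,0,0],[0,0,0,0,0,0]]]'
python3 look.py e .546 -.369 eC
```

```text
time_s: 31.55
ee_pos: [0.5716, 0.2057, 0.1047]
tcp_rot: [-3.142, -0.001, 3.122]
wrist_force: [0.3, -1.6, -0.8]
gripper_width: 0.0822
grasp_force: 0.0
time_s: 32.15
ee_pos: [0.5709, 0.2055, 0.2036]
tcp_rot: [-3.141, -0.002, 3.122]
wrist_force: [-0.6, -0.4, -0.8]
gripper_width: 0.0821
grasp_force: 0.0
(array([ 0.56847682,  0.2053618 , -0.01389118]), np.float64(0.9229602237709192), -8, 85)
time_s: 33.7
ee_pos: [0.5446, -0.371, 0.2525]
tcp_rot: [3.139, -0.002, 3.122]
wrist_force: [0.3, 0.7, -0.5]
gripper_width: 0.0849
grasp_force: 0.0
time_s: 35.1
ee_pos: [0.5461, -0.3706, 0.186]
tcp_rot: [3.14, 0.002, 1.79]
wrist_force: [0.9, -0.6, 0.3]
gripper_width: 0.085
grasp_force: 0.0
[ 0.5143 -0.3702  4.9389] iou 0.861 flip 0.840 mat 77
[ 0.5462 -0.3707  0.1865] [3.14e+00 3.00e-03 1.79e+00]
shift(tool) [ 0.0077 -0.0312  0.1144] world [-0.0319  0.0005 -0.1145] turn [ 0.002  0.003 -0.007]
shift(tool) [ 0.0077 -0.0312  0.1144] world [-0.0319  0.0005 -0.1145] turn [ 4.000e-03 -3.000e-03  3.134e+00]
```

The electrode now fits 32 mm away from its earlier position, so it was probably the announced knock. I'll centre over it and refit with the cast shadow included in the model.

```bash
python3 -m inch '[[[0.004,-0.016,0.005,0,0,0],[0.003,-0.015,0.005,0,0,0],[0,0,0,0,0,0],[0,0,0,0,0,0],[0,0,0,0,0,0],[0,0,0,0,0,0]]]' 0.085
python3 - <<'E'
s=open("h.py").read()
s=s.replace("rad=.075,","rad=.075,sh=None,fitsh=False,")
s=s.replace("        return q\n    def cost","""        S_=v[3:5] if fitsh else sh
        if S_ is not None:
            for k in(.33,.67,1): cv2.fillPoly(q,[np.round(((pj(np.c_[P+k*np.array(S_),np.full(len(P),z0+(1-k)*0)])-lo+.5)*S-.5)*16).astype(np.int32)],1,shift=4)
        return q
    def cost""")
s=s.replace("""r=minimize(cost,[*X0,y],method="Nelder-Mead",options=dict(initial_simplex=[[*X0,y],[X0[0]+.004,X0[1],y],[X0[0],X0[1]+.004,y],[*X0,y+.2]],""","""v0=np.array([*X0,y]+([0,0] if fitsh else [])); dd=np.diag([.004,.004,.2,.005,.005][:len(v0)]); r=minimize(cost,v0,method="Nelder-Mead",options=dict(initial_simplex=np.vstack([v0,v0+dd]),maxiter=600,""")
open("h.py","w").write(s)
E
python3 - <<'E'
from h import *
im=capture("wrist");cv2.imwrite("pics/eC2.png",im)
r=fit("wrist",im,"e",(.5143,-.3702),yaws=[4.94,1.8],fitsh=True);print(r)
r=fit("wrist",im,"e",(.5143,-.3702),yaws=[4.94,1.8],fitsh=True,thr=(.86,1.3));print(r)
delta([*r[0][:2],.072],r[0][2]-np.pi)
E
```

```text
time_s: 35.75
ee_pos: [0.5144, -0.3701, 0.1753]
tcp_rot: [3.141, 0.001, 1.79]
wrist_force: [-0.2, -0.5, -0.3]
gripper_width: 0.0849
grasp_force: 0.0
(array([ 5.09744239e-01, -3.69746215e-01,  4.91346454e+00,  7.40813344e-03,
       -1.35845557e-04]), np.float64(0.9549328103960888), np.float64(0.9218321154874354), np.float64(78.0))
(array([ 5.09818643e-01, -3.70077544e-01,  4.91353871e+00,  7.46481001e-03,
        4.19551101e-04]), np.float64(0.9512112060080836), np.float64(0.9198925441493813), np.float64(78.0))
shift(tool) [ 0.0009 -0.0045  0.103 ] world [-4.50e-03 -1.00e-04 -1.03e-01] turn [0.001 0.001 0.018]
```

The tray handle's shadow shows that light falls toward −x, about (−7,−2) mm for 8 mm of height. The fit landed on the mirror solution, so I'll refit with that shadow fixed.

```bash
python3 - <<'E'
from h import *
im=cv2.imread("pics/eC2.png")
for sh in((-.007,-.002),(-.0074,0)):
    r=fit("wrist",im,"e",(.5143,-.3702),yaws=[4.94,1.8],sh=sh);print(r)
delta([*r[0][:2],.072],r[0][2]-np.pi)
E
sed -i 's/fit("wrist",im,k,(x,y))/fit("wrist",im,k,(x,y),sh=(-.0072,-.001) if k=="e" else None)/' look.py; python3 look.py e .5143 -.37 eC3
```

```text
(array([ 0.51590299, -0.36870549,  4.90804724]), np.float64(0.9695469355807561), np.float64(0.9283563149569709), np.float64(78.0))
(array([ 0.51601428, -0.36942569,  4.90767705]), np.float64(0.9699867775181583), np.float64(0.9310372446936324), np.float64(78.0))
shift(tool) [0.0002 0.0017 0.103 ] world [ 0.0017  0.0005 -0.103 ] turn [0.001 0.001 0.024]
[ 0.516  -0.3691  4.9066] iou 0.974 flip 0.933 mat 78
[ 0.5141 -0.3698  0.1748] [3.141 0.    1.79 ]
shift(tool) [0.0004 0.0019 0.1028] world [ 0.0018  0.0008 -0.1028] turn [0.    0.    0.025]
shift(tool) [0.0004 0.0019 0.1028] world [ 0.0018  0.0008 -0.1028] turn [-1.000e-03  1.000e-03 -3.116e+00]
```

```bash
cat > held2.py <<'E'
import sys
from hfit import *
k=sys.argv[1]; name=sys.argv[2]; th={"e":.008,"s":.006,"p":.008}[k]; zt={"e":.0608,"s":.064,"p":float(sys.argv[3]) if len(sys.argv)>3 else .05}[k]
s=observe();im=capture("wrist");cv2.imwrite(f"pics/{name}.png",im);g=cv2.GaussianBlur(cv2.cvtColor(im,6),(3,3),0).astype(float)
R=Rn.from_euler('xyz',s["tcp_rot"]).as_matrix();obs=[]
for x,b,ys in((.042,1,(-.02,-.016,-.012,.012,.016,.02)),(.026,1,(-.003,0,.003)),(-.026,0,(-.004,0,.004)),(-.042,0,(-.02,-.016,.016,.02))):
    e=[]
    for y in ys:
        u,v=proj("wrist",s["ee_pos"]+R@[x,y,zt+b*th]); c=int(round(u));r0=int(v)-9
        d=np.diff(g[r0:r0+19,c]); i=np.argmax(abs(d)); e.append((r0+i+1-v,int(d[i])))
    m=np.median([a for a,_ in e]); print(x,"pred %.1f"%v,[(round(a,1),q) for a,q in e]); obs.append((x,b,v+m))
hfit(obs,th,zt)
E
python3 -m inch '[[[0,0.002,0.03,0,0,0.025],[0,0,0.03,0,0,0],[0,0,0.03,0,0,0],[0,0,0.0125,0,0,0],[0,0,0,0,0,0],[0,0,0,0,0,0]]]' 0.085 40
python3 -m inch '[[[0,0,0,0,0,0],[0,0,0,0,0,0],[0,0,0,0,0,0],[0,0,0,0,0,0],[0,0,0,0,0,0],[0,0,0,0,0,0]]]' 0.04 40
python3 -m inch '[[[0,0,-0.02,0,0,0],[0,0,-0.04,0,0,0],[0,0,-0.04,0,0,0],[0,0,-0.04,0,0,0],[0,0,0,0,0,0],[0,0,0,0,0,0],[0,0,0,0,0,0],[0,0,0,0,0,0]]]'
python3 held2.py e heC; python3 -c "
from h import *
delta([.5708,.2056,.2128],3.122)"
```

```text
time_s: 36.45
ee_pos: [0.5161, -0.3699, 0.0729]
tcp_rot: [3.141, 0.001, 1.765]
wrist_force: [-0.4, -0.7, 1.0]
gripper_width: 0.0849
grasp_force: 0.0
time_s: 37.05
ee_pos: [0.5164, -0.3702, 0.0741]
tcp_rot: [3.14, 0.003, 1.765]
wrist_force: [0.2, 0.5, 5.2]
gripper_width: 0.0545
grasp_force: 42.1
time_s: 37.85
ee_pos: [0.5148, -0.3687, 0.2102]
tcp_rot: [-3.14, -0.003, 1.765]
wrist_force: [-0.6, -0.1, -0.4]
gripper_width: 0.0546
grasp_force: 42.9
0.042 pred 177.7 [(np.float64(-1.7), -18), (np.float64(-1.7), -18), (np.float64(-1.7), -19), (np.float64(-1.7), -20), (np.float64(-1.7), -20), (np.float64(-1.7), -20)]
0.026 pred 207.8 [(np.float64(-0.8), -23), (np.float64(-0.8), -23), (np.float64(-0.8), -23)]
-0.026 pred 302.2 [(np.float64(-3.2), 33), (np.float64(-3.2), 34), (np.float64(-3.2), 34)]
-0.042 pred 325.8 [(np.float64(-2.7), 33), (np.float64(5.3), 22), (np.float64(-2.8), 33), (np.float64(-2.8), 33)]
dx 0.0004 dz 0.0015 pitch 0.010 res [ 0.4 -0.8  0.6 -0.2  0.5  0.3]
shift(tool) [ 0.5528  0.1655 -0.0014] world [0.0559 0.5743 0.0026] turn [ 0.    -0.003 -1.357]
```

```bash
python3 -m inch '[[[0.0369,0.011,0,0,0,0],[0.0369,0.011,0,0,0,0],[0.0369,0.011,0,0,0,0],[0.0369,0.011,0,0,0,0],[0.0369,0.011,0,0,0,0],[0.0369,0.011,0,0,0,0],[0.0369,0.011,0,0,0,0],[0.0369,0.011,0,0,0,0],[0.0369,0.011,0,0,0,0],[0.0369,0.011,0,0,0,0],[0.0369,0.011,0,0,0,0],[0.0369,0.011,0,0,0,0],[0.0369,0.011,0,0,0,0],[0.0369,0.011,0,0,0,0],[0.0369,0.011,0,0,0,0],[0,0,0,0,0,0]]]'
python3 -m inch '[[[0,0,0,0,0,-0.1357],[0,0,0,0,0,-0.1357],[0,0,0,0,0,-0.1357],[0,0,0,0,0,-0.1357],[0,0,0,0,0,-0.1357],[0,0,0,0,0,-0.1357],[0,0,0,0,0,-0.1357],[0,0,0,0,0,-0.1357],[0,0,0,0,0,-0.1357],[0,0,0,0,0,-0.1357],[0,0,0.03,0,0,0],[0,0,0.026,0,0,0],[0,0,0,0,0,0],[0,0,0,0,0,0],[0,0,0,0,0,0],[0,0,0,0,0,0]]]'
python3 -c "
from h import *
delta([.5707,.2056,.152],3.122)"
```

```text
time_s: 39.5
ee_pos: [0.57, 0.2097, 0.2109]
tcp_rot: [-3.141, -0.002, 1.769]
wrist_force: [-0.0, -0.1, -0.6]
gripper_width: 0.0544
grasp_force: 42.9
time_s: 41.1
ee_pos: [0.5717, 0.2056, 0.1576]
tcp_rot: [3.141, 0.003, 3.122]
wrist_force: [-0.8, -0.2, -0.2]
gripper_width: 0.0548
grasp_force: 42.9
shift(tool) [ 0.0011 -0.      0.0056] world [-0.001  -0.     -0.0056] turn [ 0.     0.003 -0.   ]
```

```bash
python3 -m inch '[[[0.0008,0,0.0055,0,0,0],[0,0,0.003,0,0,0],[0,0,0.004,0,0,0],[0,0,0.004,0,0,0],[0,0,0.003,0,0,0],[0,0,0,0,0,0],[0,0,0,0,0,0],[0,0,0,0,0,0]]]'
```

```text
time_s: 41.9
ee_pos: [0.57, 0.2055, 0.1365]
tcp_rot: [-3.142, 0.0, 3.122]
wrist_force: [1.6, 0.5, -1.1]
gripper_width: 0.0543
grasp_force: 42.9
```

```bash
python3 -m inch '[[[-0.0005,0,0.004,0,0,0],[0,0,0.005,0,0,0],[0,0,0.005,0,0,0],[0,0,0.005,0,0,0],[0,0,0.002,0,0,0],[0,0,0,0,0,0],[0,0,0,0,0,0]]]'
python3 -m inch '[[[0,0,0.0015,0,0,0],[0,0,0,0,0,0],[0,0,0,0,0,0]]]'
python3 -m inch '[[[0,0,0.001,0,0,0],[0,0,0.0005,0,0,0],[0,0,0,0,0,0]]]'
```

```text
time_s: 42.6
ee_pos: [0.5704, 0.2056, 0.1154]
tcp_rot: [-3.142, -0.0, 3.122]
wrist_force: [0.4, 0.5, -1.9]
gripper_width: 0.0544
grasp_force: 42.9
time_s: 42.9
ee_pos: [0.5704, 0.2056, 0.1141]
tcp_rot: [3.142, 0.0, 3.122]
wrist_force: [0.4, -0.7, -0.5]
gripper_width: 0.0547
grasp_force: 42.9
time_s: 43.2
ee_pos: [0.5707, 0.2056, 0.1131]
tcp_rot: [3.141, 0.0, 3.122]
wrist_force: [-2.5, -0.5, 4.5]
gripper_width: 0.0548
grasp_force: 43.4
```

```bash
python3 -m inch '[[[0,0,0,0,0,0],[0,0,0,0,0,0],[0,0,0,0,0,0],[0,0,0,0,0,0]]]' 0.082
python3 -m inch '[[[0,0,-0.02,0,0,0],[0,0,-0.04,0,0,0],[0,0,-0.04,0,0,0],[0.014,-0.0346,-0.0035,0,0,0],[0.014,-0.0346,-0.0035,0,0,0],[0.014,-0.0346,-0.0035,0,0,0],[0.014,-0.0346,-0.0035,0,0,0],[0.014,-0.0346,-0.0035,0,0,0],[0.014,-0.0346,-0.0035,0,0,0],[0.014,-0.0346,-0.0035,0,0,0],[0.014,-0.0346,-0.0035,0,0,0],[0.014,-0.0346,-0.0035,0,0,0]]]' 0.085
python3 -m inch '[[[0,0,0,0,0,0.149],[0,0,0,0,0,0.149],[0,0,0,0,0,0.149],[0,0,0,0,0,0.149],[0,0,0,0,0,0.149],[0,0,0,0,0,0.149],[0,0,0,0,0,0.149],[0,0,0,0,0,0.149],[0,0,0,0,0,0.149],[0,0,0.04,0,0,0],[0,0,0.04,0,0,0],[0,0,0,0,0,0],[0,0,0,0,0,0],[0,0,0,0,0,0],[0,0,0,0,0,0]]]'
python3 look.py s .438 -.103 s1
```

```text
time_s: 43.6
ee_pos: [0.5704, 0.2055, 0.1123]
tcp_rot: [-3.142, -0.0, 3.122]
wrist_force: [0.9, -0.9, 0.3]
gripper_width: 0.0818
grasp_force: 0.0
time_s: 44.8
ee_pos: [0.4376, -0.1045, 0.2443]
tcp_rot: [-3.141, 0.001, 3.122]
wrist_force: [0.1, -0.9, 0.3]
gripper_width: 0.0852
grasp_force: 0.0
time_s: 46.3
ee_pos: [0.4396, -0.104, 0.1661]
tcp_rot: [3.139, 0.003, 1.781]
wrist_force: [-0.4, -0.1, 0.5]
gripper_width: 0.0852
grasp_force: 0.0
[ 0.439  -0.1054  1.7828] iou 0.956 flip 0.918 mat 82
[ 0.4394 -0.1039  0.1659] [3.139e+00 2.000e-03 1.781e+00]
shift(tool) [-0.0012 -0.001   0.0947] world [-0.0004 -0.0015 -0.0947] turn [ 0.004 -0.004  3.14 ]
shift(tool) [-0.0012 -0.001   0.0947] world [-0.0004 -0.0015 -0.0947] turn [ 0.003  0.002 -0.002]
```

```bash
python3 -m inch '[[[-0.001,-0.001,0.03,0,0,0],[0,0,0.03,0,0,0],[0,0,0.02,0,0,0],[0,0,0.0145,0,0,0],[0,0,0,0,0,0],[0,0,0,0,0,0]]]' 0.085 40
python3 -m inch '[[[0,0,0,0,0,0],[0,0,0,0,0,0],[0,0,0,0,0,0],[0,0,0,0,0,0],[0,0,0,0,0,0],[0,0,0,0,0,0]]]' 0.045 40
python3 -m inch '[[[0,0,-0.02,0,0,0],[0,0,-0.04,0,0,0],[0,0,-0.04,0,0,0],[0,0,-0.04,0,0,0],[0,0,0,0,0,0],[0,0,0,0,0,0],[0,0,0,0,0,0],[0,0,0,0,0,0]]]'
python3 held2.py s hs1; python3 -c "
from h import *
delta([.5706,.2056,.2128],-.0195)"
```

```text
time_s: 46.95
ee_pos: [0.4381, -0.1048, 0.0703]
tcp_rot: [3.141, 0.001, 1.781]
wrist_force: [0.5, -0.1, 0.7]
gripper_width: 0.085
grasp_force: 0.0
time_s: 47.55
ee_pos: [0.4385, -0.1049, 0.0711]
tcp_rot: [3.14, 0.002, 1.781]
wrist_force: [-2.4, 1.0, 8.4]
gripper_width: 0.0607
grasp_force: 41.7
time_s: 48.35
ee_pos: [0.4367, -0.104, 0.2081]
tcp_rot: [-3.139, -0.002, 1.781]
wrist_force: [-0.1, -0.2, -0.5]
gripper_width: 0.0602
grasp_force: 44.4
0.042 pred 177.1 [(np.float64(4.9), 23), (np.float64(4.9), 23), (np.float64(4.9), 16), (np.float64(4.9), 24), (np.float64(4.9), 24), (np.float64(4.9), 24)]
0.026 pred 207.0 [(np.float64(6.0), 23), (np.float64(6.0), 23), (np.float64(6.0), 24)]
-0.026 pred 298.4 [(np.float64(1.6), -33), (np.float64(-5.4), 33), (np.float64(1.6), -34)]
-0.042 pred 321.6 [(np.float64(2.4), -28), (np.float64(2.4), -27), (np.float64(2.4), -35), (np.float64(2.4), -33)]
dx -0.0032 dz 0.0015 pitch 0.011 res [ 0.6 -1.2  1.  -0.4  0.5  0.4]
shift(tool) [ 0.275   0.1954 -0.0046] world [0.1338 0.3097 0.0047] turn [-3.0e-03  1.0e-03  1.8e+00]
```

```bash
python3 -m inch '[[[0.0305,0.0219,0,0,0,0],[0.0305,0.0219,0,0,0,0],[0.0305,0.0219,0,0,0,0],[0.0305,0.0219,0,0,0,0],[0.0305,0.0219,0,0,0,0],[0.0305,0.0219,0,0,0,0],[0.0305,0.0219,0,0,0,0],[0.0305,0.0219,0,0,0,0],[0.0305,0.0219,0,0,0,0],[0,0,0,0,0,0]]]'
python3 -m inch '[[[0,0,0,0,0,0.1385],[0,0,0,0,0,0.1385],[0,0,0,0,0,0.1385],[0,0,0,0,0,0.1385],[0,0,0,0,0,0.1385],[0,0,0,0,0,0.1385],[0,0,0,0,0,0.1385],[0,0,0,0,0,0.1385],[0,0,0,0,0,0.1385],[0,0,0,0,0,0.1385],[0,0,0,0,0,0.1385],[0,0,0,0,0,0.1385],[0,0,0,0,0,0.1385],[0,0,0.03,0,0,0],[0,0,0.03,0,0,0],[0,0,0,0,0,0],[0,0,0,0,0,0],[0,0,0,0,0,0],[0,0,0,0,0,0]]]'
python3 -c "
from h import *
delta([.5725,.2056,.15],-.0195)"
```

```text
time_s: 49.4
ee_pos: [0.5736, 0.2087, 0.2081]
tcp_rot: [-3.141, -0.001, 1.784]
wrist_force: [-0.0, -0.7, -1.1]
gripper_width: 0.0603
grasp_force: 44.4
time_s: 51.3
ee_pos: [0.5741, 0.2051, 0.1513]
tcp_rot: [-3.141, -0.003, -0.02]
wrist_force: [-0.1, -0.3, -0.9]
gripper_width: 0.0605
grasp_force: 44.4
shift(tool) [-0.0016 -0.0004  0.0013] world [-0.0016  0.0005 -0.0013] turn [-0.    -0.003 -0.   ]
```

```bash
python3 -m inch '[[[-0.0015,-0.0004,0.003,0,0,0],[0,0,0.004,0,0,0],[0,0,0.004,0,0,0],[0,0,0,0,0,0],[0,0,0,0,0,0],[0,0,0,0,0,0]]]'
python3 -m inch '[[[0,0,0.003,0,0,0],[0,0,0.002,0,0,0],[0,0,0,0,0,0],[0,0,0,0,0,0]]]'
```

```text
time_s: 51.9
ee_pos: [0.5713, 0.2055, 0.1383]
tcp_rot: [3.141, 0.001, -0.02]
wrist_force: [-1.2, -0.5, -0.1]
gripper_width: 0.0605
grasp_force: 44.4
time_s: 52.3
ee_pos: [0.5716, 0.2054, 0.1333]
tcp_rot: [3.142, 0.0, -0.02]
wrist_force: [-0.8, 0.5, -1.1]
gripper_width: 0.0603
grasp_force: 44.3
```

```bash
python3 -m inch '[[[0,0,0.004,0,0,0],[0,0,0.004,0,0,0],[0,0,0.004,0,0,0],[0,0,0.0015,0,0,0],[0,0,0,0,0,0],[0,0,0,0,0,0]]]'
python3 -m inch '[[[0,0,0.0015,0,0,0],[0,0,0,0,0,0],[0,0,0,0,0,0]]]'
python3 -m inch '[[[0,0,0.001,0,0,0],[0,0,0.0005,0,0,0],[0,0,0,0,0,0]]]'
```

```text
time_s: 52.9
ee_pos: [0.5717, 0.2055, 0.12]
tcp_rot: [-3.142, -0.0, -0.02]
wrist_force: [0.6, 0.7, 0.7]
gripper_width: 0.0606
grasp_force: 44.4
time_s: 53.2
ee_pos: [0.5717, 0.2055, 0.1185]
tcp_rot: [-3.142, -0.0, -0.02]
wrist_force: [0.4, -0.7, -0.4]
gripper_width: 0.0604
grasp_force: 44.4
time_s: 53.5
ee_pos: [0.5722, 0.2055, 0.1182]
tcp_rot: [3.142, -0.001, -0.02]
wrist_force: [-2.4, -0.3, 6.9]
gripper_width: 0.0604
grasp_force: 45.1
```

```bash
python3 -m inch '[[[0,0,0,0,0,0],[0,0,0,0,0,0],[0,0,0,0,0,0],[0,0,0,0,0,0]]]' 0.082
python3 -m inch '[[[0,0,-0.02,0,0,0],[0,0,-0.04,0,0,0],[0,0,-0.04,0,0,0],[0.001,0.035,-0.005,0,0,0],[0.001,0.035,-0.005,0,0,0],[0.001,0.035,-0.005,0,0,0],[0.001,0.035,-0.005,0,0,0],[0.001,0.035,-0.005,0,0,0],[0,0.035,-0.005,0,0,0],[0,0.035,-0.005,0,0,0],[0,0.035,-0.005,0,0,0],[0,0.035,-0.005,0,0,0],[0,0,0,0,0,0],[0,0,0,0,0,0],[0,0,0,0,0,0],[0,0,0,0,0,0]]]' 0.085
python3 look.py e .575 -.113 eA; python3 -c "
from h import *
im=cv2.imread('pics/eA.png')
for m,th in((None,.86),(None,.7),(55,.8)):
    r=fit('wrist',im,'e',(.575,-.113),sh=(-.0072,-.001),mat=m,thr=(th,1.3));print(r)
d=look_for('wrist','electrode_1_mid');print([(x['confidence'],np.array(x['box'])*[512,384,512,384]) for x in d])
g=cv2.cvtColor(im,6);print(g[100:260:12,180:330:6])"
```

```text
time_s: 53.9
ee_pos: [0.5715, 0.2055, 0.1168]
tcp_rot: [3.142, 0.0, -0.02]
wrist_force: [0.7, 0.4, 0.1]
gripper_width: 0.0822
grasp_force: 0.0
time_s: 55.5
ee_pos: [0.5703, -0.1082, 0.2616]
tcp_rot: [-3.141, 0.001, -0.018]
wrist_force: [0.9, -0.4, -0.5]
gripper_width: 0.0851
grasp_force: 0.0
[ 0.5962 -0.1168  3.0928] iou 0.588 flip 0.584 mat 80
[ 0.5703 -0.1083  0.2617] [-3.141  0.    -0.018]
shift(tool) [0.0261 0.008  0.1897] world [ 0.0258 -0.0084 -0.1897] turn [-0.     0.     0.031]
shift(tool) [0.0261 0.008  0.1897] world [ 0.0258 -0.0084 -0.1897] turn [-1.000e-03 -1.000e-03 -3.111e+00]
(array([ 0.60229437, -0.11723193,  3.07938236]), np.float64(0.5842465890649731), np.float64(0.5807329044172999), np.float64(80.0))
(array([ 0.57058847, -0.12104661,  1.10096528]), np.float64(0.8264895330112721), np.float64(0.805694154405318), np.float64(80.0))
(array([ 0.57305344, -0.12384318,  3.17344087]), np.float64(0.12939001848428833), np.float64(0.12911099014942673), 55)
[]
[[137 137 137 137 137 129  87  86  85  61  60  59  60  60  61  63  64  64
   65  64  84  86  84  85  89]
 [137 137 138 
[... 651 characters left out ...]
60  61  47  53  50  49  33  48  27  50
   49  44  78  79  79  80  79]
 [137 137 135 133 134 132  85  84  83  82  81  80  79  79  55  51  53  49
   50  47  80  79  80  80  80]
 [135 134 131 131 130 130  85  83  83  82  79  80  80  80  79  80  80  78
   79  79  79  79  79  78  79]
 [131 131 130 132 133 134  84  83  83  82  81  81  81  81  79  79  80  80
   79  79  79  78  78  77  79]
 [131 133 133 135 136 134  85  83  82  83  80  81  80  80  80  80  79  79
   80  78  79  79  79  79  79]
 [135 135 136 136 135 135  83  83  82  82  81  82  81  81  79  79  80  79
   78  79  80  79  79  78  79]
 [136 135 134 136 133 135  84  82  81  81  81  80  80  81  79  79  79  79
   79  80  79  78  78  79  79]]
```

```bash
python3 -c "
from h import *
im=cv2.imread('pics/eA.png')
for th in(.64,.66,.68,.7):
  for sh in(None,(-.0072,-.001)):
    r=fit('wrist',im,'e',(.572,-.12),sh=sh,thr=(th,1.3),rad=.06);print(th,sh,r[0].round(4),r[1],r[2])
g=cv2.cvtColor(im,6)[128:206:3,216:318:3]
for r in g: print(' '.join('%3d'%v for v in r))"
```

```text
0.64 None [ 0.5673 -0.1286  1.0735] 0.6662939267841103 0.659307493918165
0.64 (-0.0072, -0.001) [ 0.5685 -0.13    1.0215] 0.6181135365322067 0.6140438829565014
0.66 None [ 0.5683 -0.1261  1.0809] 0.7484723398886025 0.7333166395392513
0.66 (-0.0072, -0.001) [ 0.5687 -0.1277  1.0712] 0.7074985879929566 0.7051175611052072
0.68 None [ 0.5685 -0.1244  1.0907] 0.7723376692516548 0.7448542398964727
0.68 (-0.0072, -0.001) [ 0.5695 -0.1251  1.1059] 0.7436367540425813 0.7336713194627338
0.7 None [ 0.5689 -0.122   1.0938] 0.8134734281563566 0.7885243715409749
0.7 (-0.0072, -0.001) [ 0.5705 -0.1215  1.1053] 0.8263650571156975 0.8063200652476372
 85  85  84  83  82  84  84  83  82  81  82  60  59  60  58  59  59  58  58  58  58  58  56  57  80  80  80  80  80  80  80  80  82  81
 85  84  84  83  83  84  83  82  56  74  73  74  78  58  59  59  58  58  58  56  58  57  58  56  79  80  81  81  81  81  81  81  81  81
 84  85  84  84  84  84  82  79  56  56  52  59  69  51  50  59  57  57  58  57  57  57  56  56  60  81  80  80  80  80  81  80  81  81
 84  85  84  84  83  83  83  58  57  55  54  55  43
[... 2376 characters left out ...]
  80  79  79  79  79
 85  85  84  84  83  83  81  82  82  80  76  73  55  53  45  51  49  48  49  48  49  59  50  50  48  48  47  61  79  79  79  79  80  79
 86  86  84  84  83  84  82  81  82  80  80  81  75  71  56  55  53  49  51  48  51  49  48  48  50  49  42  78  80  78  79  79  79  80
 86  85  85  84  84  83  82  81  81  81  80  81  79  79  79  78  55  55  55  51  45  49  50  49  49  49  65  79  80  80  79  80  80  80
 85  84  84  84  83  82  83  82  81  79  81  80  80  80  79  79  79  79  76  55  55  53  52  48  49  41  79  79  79  79  79  79  80  80
 85  84  83  83  83  82  82  82  81  81  81  80  80  80  79  81  80  79  79  79  79  54  55  54  51  59  80  79  79  79  80  79  80  80
```

```bash
python3 -m inch '[[[0.001,0.0135,0,0,0,0],[0,0,0,0,0,-0.14],[0,0,0,0,0,-0.14],[0,0,0,0,0,-0.14],[0,0,0,0,0,-0.14],[0,0,0,0,0,-0.14],[0,0,0,0,0,-0.14],[0,0,0,0,0,-0.14],[0,0,0,0,0,-0.14],[0,0,0.04,0,0,0],[0,0,0.04,0,0,0],[0,0,0,0,0,0],[0,0,0,0,0,0],[0,0,0,0,0,0],[0,0,0,0,0,0]]]' 0.085
python3 -c "
from h import *
im=capture('wrist');cv2.imwrite('pics/eA2.png',im)
for th in(.68,.71,.74):
  for sh in(None,(-.0072,-.001)):
    r=fit('wrist',im,'e',(.5705,-.1215),sh=sh,thr=(th,1.3),rad=.06,yaws=[1.1,1.0,4.24],mat=80);print(th,sh,r[0].round(4),r[1],r[2])
delta([.5705,-.1215,.072],1.1)
cv2.imwrite('pics/eA2c.png',cv2.resize(im[110:300,160:360],(800,600)[:1]+(600,)))"
```

```text
time_s: 57.1
ee_pos: [0.5725, -0.1237, 0.1846]
tcp_rot: [3.137, -0.0, 1.1]
wrist_force: [0.6, 0.1, -0.7]
gripper_width: 0.0848
grasp_force: 0.0
0.68 None [ 0.5681 -0.1252  1.0997] 0.734816269932979 0.7129922473539385
0.68 (-0.0072, -0.001) [ 0.5692 -0.1268  1.0888] 0.6738612604928383 0.6688712977698779
0.71 None [ 0.5686 -0.1192  1.1605] 0.8230239791753987 0.7872489894732292
0.71 (-0.0072, -0.001) [ 0.572  -0.1213  1.1489] 0.7934455863833936 0.7826745113077878
0.74 None [ 0.568  -0.1187  1.1719] 0.7673030166591626 0.7316161269606679
0.74 (-0.0072, -0.001) [ 0.5707 -0.12    1.1232] 0.7931111878453039 0.7638320756794296
shift(tool) [ 0.001  -0.003   0.1122] world [-0.0018  0.0021 -0.1123] turn [ 0.004 -0.     0.   ]
```

View pics/eA2c.png

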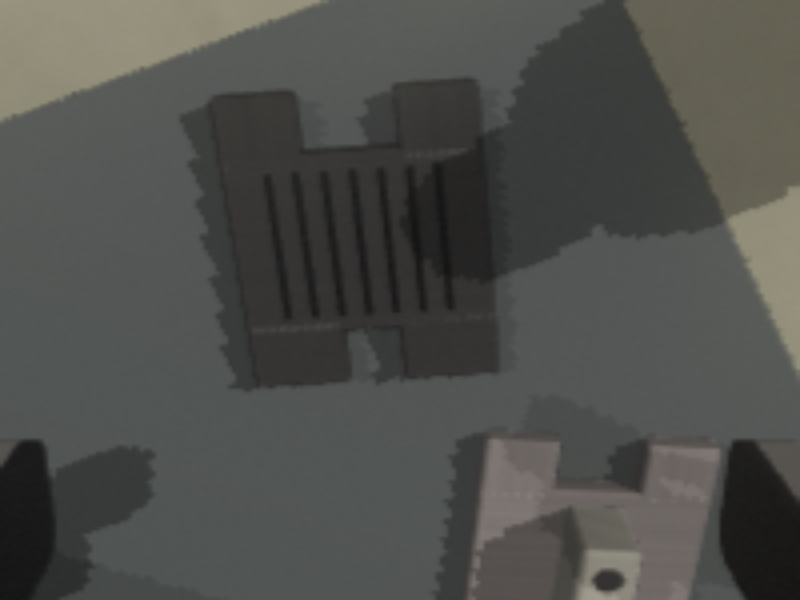

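The crop shows the electrode rotated slightly, wide notch at the top. Its corners are about (214,101), (476,84), (258,385) and (498,372), with the end plate below right at (600,520).

```bash
python3 -c "
from h import *
C=np.array([ray('wrist',(160+a/4,110+b/3.158),.011)[:2] for a,b in((214,101),(476,84),(498,372),(258,385))])
print(C.round(4),np.linalg.norm(C-np.roll(C,1,0),axis=1).round(4));m=C.mean(0);e=C[0]+C[1]-C[2]-C[3];yaw=np.arctan2(e[1],e[0]);w=C[1]-C[0]+C[2]-C[3];print(m,yaw,np.arctan2(w[1],w[0])+np.pi/2)
delta([*m,.072],yaw);s=observe();print(s['ee_pos'],s['tcp_rot'])"
```

```text
[[ 0.5598 -0.0706]
 [ 0.61   -0.0912]
 [ 0.5787 -0.1682]
 [ 0.5279 -0.1469]] [0.0828 0.0542 0.0832 0.055 ]
[ 0.56909981 -0.11923217] 1.1802450990145237 1.1775678630840454
shift(tool) [ 0.0024 -0.0052  0.1122] world [-0.0032  0.0044 -0.1123] turn [ 0.004 -0.    -0.08 ]
[ 0.57228909 -0.1235855   0.18425364] [ 3.13782054e+00 -2.01411907e-04  1.10036197e+00]
```

```bash
python3 -m inch '[[[0.0024,-0.0052,0.03,0.003,0,0],[0,0,0.03,0,0,-0.08],[0,0,0.03,0,0,0],[0,0,0.02,0,0,0],[0,0,0,0,0,0],[0,0,0,0,0,0]]]' 0.085 40
python3 -m inch '[[[0,0,0,0,0,0],[0,0,0,0,0,0],[0,0,0,0,0,0],[0,0,0,0,0,0],[0,0,0,0,0,0],[0,0,0,0,0,0]]]' 0.04 40
python3 -m inch '[[[0,0,-0.02,0,0,0],[0,0,-0.04,0,0,0],[0,0,-0.04,0,0,0],[0,0,-0.04,0,0,0],[0,0,0,0,0,0],[0,0,0,0,0,0],[0,0,0,0,0,0],[0,0,0,0,0,0]]]'
python3 held2.py e heA; python3 -c "
from h import *
delta([.5706,.2056,.2128],-.0195)"
```

```text
time_s: 57.75
ee_pos: [0.568, -0.1187, 0.0731]
tcp_rot: [-3.14, -0.0, 1.18]
wrist_force: [-0.1, -0.2, 0.1]
gripper_width: 0.0849
grasp_force: 0.0
time_s: 58.35
ee_pos: [0.5686, -0.1189, 0.0741]
tcp_rot: [3.141, -0.0, 1.18]
wrist_force: [-1.4, -0.0, 6.4]
gripper_width: 0.0546
grasp_force: 41.8
time_s: 59.15
ee_pos: [0.5667, -0.1182, 0.2102]
tcp_rot: [-3.135, -0.0, 1.18]
wrist_force: [0.6, -0.5, -1.4]
gripper_width: 0.0548
grasp_force: 43.1
0.042 pred 177.2 [(np.float64(-1.2), -18), (np.float64(-1.2), -19), (np.float64(-0.2), -17), (np.float64(-1.2), -10), (np.float64(-1.2), -10), (np.float64(-1.2), -9)]
0.026 pred 207.3 [(np.float64(-0.3), -22), (np.float64(-0.3), -22), (np.float64(-0.3), -22)]
-0.026 pred 301.8 [(np.float64(-2.8), 26), (np.float64(-2.8), 23), (np.float64(-2.8), 26)]
-0.042 pred 325.3 [(np.float64(-2.3), 19), (np.float64(-2.3), 19), (np.float64(-2.3), 13), (np.float64(-2.3), 13)]
dx 0.0000 dz 0.0015 pitch 0.009 res [ 0.4 -0.8  0.6 -0.2  0.5  0.3]
shift(tool) [ 0.3009 -0.1199 -0.0017] world [0.0037 0.3239 0.0026] turn [-0.006  0.003  1.2  ]
```

```bash
python3 -m inch '[[[0.03,-0.0121,0,0,0,0],[0.03,-0.0121,0,0,0,0],[0.03,-0.0121,0,0,0,0],[0.03,-0.0121,0,0,0,0],[0.03,-0.0121,0,0,0,0],[0.03,-0.0121,0,0,0,0],[0.03,-0.0121,0,0,0,0],[0.03,-0.0121,0,0,0,0],[0.03,-0.0121,0,0,0,0],[0.03,-0.0121,0,0,0,0],[0,0,0,0,0,0]]]'
python3 -m inch '[[[0,0,0,0,0,0.1333],[0,0,0,0,0,0.1333],[0,0,0,0,0,0.1333],[0,0,0,0,0,0.1333],[0,0,0,0,0,0.1333],[0,0,0,0,0,0.1333],[0,0,0,0,0,0.1333],[0,0,0,0,0,0.1333],[0,0,0,0,0,0.1333],[0,0,0.03,0,0,0],[0,0,0.025,0,0,0],[0,0,0,0,0,0],[0,0,0,0,0,0],[0,0,0,0,0,0],[0,0,0,0,0,0],[0,0,0,0,0,0]]]'
python3 -c "
from h import *
delta([.569,.2056,.153],-.0195)"
```

```text
time_s: 60.3
ee_pos: [0.5691, 0.2083, 0.2111]
tcp_rot: [-3.136, -0.0, 1.184]
wrist_force: [0.3, 0.7, -1.0]
gripper_width: 0.0549
grasp_force: 43.1
time_s: 61.9
ee_pos: [0.5706, 0.205, 0.1587]
tcp_rot: [-3.14, 0.001, -0.019]
wrist_force: [0.1, 0.8, -1.1]
gripper_width: 0.0546
grasp_force: 43.1
shift(tool) [-0.0016 -0.0006  0.0057] world [-0.0016  0.0006 -0.0057] turn [-0.002  0.001  0.   ]
```

```bash
python3 -m inch '[[[-0.0014,-0.0006,0.0055,0,0,0],[0,0,0.003,0,0,0],[0,0,0.004,0,0,0],[0,0,0.003,0,0,0],[0,0,0,0,0,0],[0,0,0,0,0,0],[0,0,0,0,0,0]]]'
python3 -m inch '[[[0,0,0.003,0,0,0],[0,0,0.002,0,0,0],[0,0,0,0,0,0],[0,0,0,0,0,0]]]'
```

```text
time_s: 62.6
ee_pos: [0.5685, 0.2056, 0.142]
tcp_rot: [-3.14, 0.003, -0.019]
wrist_force: [-0.8, -0.4, 0.1]
gripper_width: 0.0543
grasp_force: 43.1
time_s: 63.0
ee_pos: [0.5687, 0.2056, 0.1369]
tcp_rot: [-3.14, 0.002, -0.019]
wrist_force: [3.1, 0.9, -2.1]
gripper_width: 0.0544
grasp_force: 43.0
```

```bash
python3 -m inch '[[[0.0007,0,0.003,0,0,0],[0,0,0.003,0,0,0],[0,0,0.0025,0,0,0],[0,0,0,0,0,0],[0,0,0,0,0,0]]]'
python3 -m inch '[[[0,0,0.0012,0,0,0],[0,0,0,0,0,0],[0,0,0,0,0,0]]]'
python3 -m inch '[[[0,0,0.001,0,0,0],[0,0,0.0005,0,0,0],[0,0,0,0,0,0]]]'
```

```text
time_s: 63.5
ee_pos: [0.569, 0.2055, 0.1281]
tcp_rot: [-3.14, 0.003, -0.019]
wrist_force: [1.0, 0.8, -2.3]
gripper_width: 0.0541
grasp_force: 43.0
time_s: 63.8
ee_pos: [0.569, 0.2056, 0.1272]
tcp_rot: [-3.14, 0.003, -0.019]
wrist_force: [0.7, -0.7, -0.4]
gripper_width: 0.0543
grasp_force: 43.1
time_s: 64.1
ee_pos: [0.5697, 0.2056, 0.1271]
tcp_rot: [-3.14, 0.001, -0.019]
wrist_force: [-2.4, -2.0, 7.8]
gripper_width: 0.0546
grasp_force: 44.0
```

```bash
python3 -m inch '[[[0,0,0,0,0,0],[0,0,0,0,0,0],[0,0,0,0,0,0],[0,0,0,0,0,0]]]' 0.082
python3 -m inch '[[[0,0,-0.02,0,0,0],[0,0,-0.04,0,0,0],[0,0,-0.04,0,0,0],[0.0005,0.0368,-0.001,0,0,0],[0.0005,0.0368,-0.001,0,0,0],[0.0005,0.0368,-0.001,0,0,0],[0.0005,0.0368,-0.001,0,0,0],[0.0005,0.0368,-0.001,0,0,0],[0.0005,0.0368,-0.001,0,0,0],[0.0005,0.0368,-0.001,0,0,0],[0.0005,0.0368,-0.001,0,0,0],[0.0005,0.0368,-0.001,0,0,0],[0.0005,0.0368,-0.001,0,0,0],[0.0005,0.0368,-0.001,0,0,0],[0.0005,0.0368,-0.001,0,0,0]]]' 0.085
python3 -m inch '[[[0,0,0,0,0,-0.134],[0,0,0,0,0,-0.134],[0,0,0,0,0,-0.134],[0,0,0,0,0,-0.134],[0,0,0,0,0,-0.134],[0,0,0,0,0,-0.134],[0,0,0,0,0,-0.134],[0,0,0,0,0,-0.134],[0,0,0,0,0,0],[0,0,0,0,0,0],[0,0,0,0,0,0],[0,0,0,0,0,0]]]' 0.085
python3 -c "
from h import *
s=observe();print(s['ee_pos'],s['tcp_rot'])
im=capture('wrist');cv2.imwrite('pics/P.png',im)
for d in look_for('wrist','end_plate_mid')+trace('wrist','end_plate_mid'):
    b=np.array(d['box'])*[512,384,512,384];print(d['confidence'],b.round(),ray('wrist',((b[0]+b[2])/2,(b[1]+b[3])/2),.011).round(4))
    if 'pixels' in d:
        ys,xs=np.where(d['pixels']);print('mask',len(xs),cv2.minAreaRect(np.c_[xs,ys].astype(np.float32)))
for th in(1.1,1.2,1.3):
    r=fit('wrist',im,'p',(.566,-.236),thr=(.8,th),mat=80);print(th,r[0].round(4),r[1],r[2])"
```

```text
time_s: 64.5
ee_pos: [0.5689, 0.2056, 0.1255]
tcp_rot: [-3.14, 0.003, -0.019]
wrist_force: [-0.7, -0.2, -0.1]
gripper_width: 0.0816
grasp_force: 0.0
time_s: 66.0
ee_pos: [0.5666, -0.2377, 0.237]
tcp_rot: [-3.14, 0.003, -0.019]
wrist_force: [0.3, 0.1, -0.5]
gripper_width: 0.0851
grasp_force: 0.0
time_s: 67.2
ee_pos: [0.5668, -0.2362, 0.2371]
tcp_rot: [-3.139, 0.0, 1.051]
wrist_force: [0.4, 0.3, 0.3]
gripper_width: 0.0849
grasp_force: 0.0
[ 0.56684155 -0.23621289  0.23708274] [-3.13854265e+00  1.34744714e-04  1.05103386e+00]
0.78 [233. 133. 284. 210.] [ 0.5689 -0.2347  0.011 ]
0.72 [235. 133. 287. 210.] [ 0.5709 -0.2364  0.011 ]
mask 3780 ((260.5, 169.5), (79.0, 55.0), 90.0)
1.1 [ 0.6284 -0.1861  2.6342] 0.17838906503465568 0.17780892594906506
1.2 [ 0.5696 -0.2375  1.0332] 0.7188905909860518 0.6866046071315872
1.3 [ 0.5698 -0.2376  1.0326] 0.6841255750141232 0.6675157207673327
```

```bash
python3 -c "
from h import *
delta([.5697,-.2376,.088],1.035)"
python3 -m inch '[[[0,0.003,0.04,0,0,0.016],[0,0,0.04,0,0,0],[0,0,0,0,0,0],[0,0,0,0,0,0],[0,0,0,0,0,0],[0,0,0,0,0,0]]]' 0.06 60
python3 -c "
from h import *
im=capture('wrist');cv2.imwrite('pics/P2.png',im)
for th in(1.2,1.25):
    r=fit('wrist',im,'p',(.5697,-.2376),thr=(.8,th),mat=80,yaws=[1.03,4.17]);print(th,r[0].round(4),r[1],r[2])
delta([*r[0][:2],.088],r[0][2])
for d in trace('wrist','end_plate_mid'): 
    ys,xs=np.where(d['pixels']);print('mask',len(xs),cv2.minAreaRect(np.c_[xs,ys].astype(np.float32)))
s=observe();R=Rn.from_euler('xyz',s['tcp_rot']).as_matrix()
X=np.array([*r[0][:2],0]);c,sn=np.cos(r[0][2]),np.sin(r[0][2])
for a,b in((.022,.007),(.022,-.007),(-.022,.007),(-.022,-.007)): print(proj('wrist',X+[a*c-b*sn,a*sn+b*c,.035]).round(1))
g=cv2.cvtColor(im,6)[150:270:5,215:310:3]
for r in g: print(' '.join('%3d'%v for v in r))"
```

```text
shift(tool) [0.0003 0.0036 0.1491] world [ 0.0028 -0.0014 -0.1491] turn [-0.003  0.     0.017]
time_s: 67.95
ee_pos: [0.5705, -0.2384, 0.1598]
tcp_rot: [3.14, 0.0, 1.037]
wrist_force: [0.5, -0.8, -0.6]
gripper_width: 0.0603
grasp_force: 0.0
1.2 [ 0.6427 -0.1958 -0.768 ] 0.47805609157502293 0.4778014168679683
1.25 [ 0.569  -0.2378  1.0465] 0.7242465609576814 0.6924492866019454
shift(tool) [-0.0002 -0.0015  0.0715] world [-0.0013  0.0005 -0.0715] turn [ 0.001  0.    -0.01 ]
mask 6529 ((254.0, 194.0), (100.0, 74.0), 90.0)
[244.8 182.7]
[265.  182.5]
[246.1 239.4]
[265.1 239.2]
 69 110 132 127 129 127 128 128 129  88  88  91  97  97  97  96  74  73 107 133 129 129 129 130 130 131  86  87  98  97  96  96
 69 106 131 128 128 128 129 128 128  87  88  95  97  97  97  73  72  73 108 132 129 128 130 130 130 130  86  87  96  97  96  96
 69 103 133 127 128 128 129 127 128  88  88  97  97  98  96  89  72  72 109 133 128 129 128 130 129 126  86  96  97  97  97  96
 70  90 131 128 125 128 127 126 129  87  89  92  92  91  92  87  84  68 110 132 128 129 128 130 128 123  87  91  97  97  97  97
 68  84
[... 1852 characters left out ...]
 126 126 125 125 125 111 111 111  83  83  84  83  83  84  83
 77  59  57  93  84  82  91  87  97  97  99  92  94  88  89  89  80  84  86  87  95  97  92  92  95  84  82  83  83  82  82  83
 81  81  82  81  82  81  82  82  81  82  86  93  93  93  94  93  94  93  94  93  94  93  93  93  93  83  82  83  82  83  82  83
 81  80  81  81  82  81  82  81  81  82  82  82  81  82  81  93  92  93  92  93  93  93  93  93  93  94  93  89  82  82  82  83
 80  80  81  81  81  81  81  81  81  82  82  81  83  81  81  82  82  83  82  82  82  92  93  93  93  92  93  92  82  82  82  82
 80  80  81  81  81  81  81  81  82  81  81  82  82  82  81  82  81  82  82  82  81  82  81  81  80  86  92  92  82  82  82  82
```

```bash
python3 -m inch '[[[0,-0.0012,0.03,0,0,-0.006],[0,0,0.025,0,0,0],[0,0,0.0165,0,0,0],[0,0,0,0,0,0],[0,0,0,0,0,0]]]' 0.06 70
python3 -m inch '[[[0,0,0,0,0,0],[0,0,0,0,0,0],[0,0,0,0,0,0],[0,0,0,0,0,0],[0,0,0,0,0,0],[0,0,0,0,0,0],[0,0,0,0,0,0]]]' 0.005 70
python3 -m inch '[[[0,0,-0.02,0,0,0],[0,0,-0.04,0,0,0],[0,0,-0.04,0,0,0],[0,0,-0.03,0,0,0],[0,0,0,0,0,0],[0,0,0,0,0,0],[0,0,0,0,0,0],[0,0,0,0,0,0]]]'
python3 held2.py p hP .077; python3 -c "
from h import *
delta([.5695,.2056,.218],-.0195)
g=cv2.cvtColor(cv2.imread('pics/hP.png'),6)
for c in(232,238,251,257,263,275,281): print(c,list(map(int,g[176:226:2,c])),list(map(int,g[276:330:2,c])))"
```

```text
time_s: 68.55
ee_pos: [0.5684, -0.2371, 0.0862]
tcp_rot: [-3.139, 0.0, 1.043]
wrist_force: [0.5, -0.5, -0.1]
gripper_width: 0.0601
grasp_force: 0.0
time_s: 69.25
ee_pos: [0.5687, -0.2373, 0.087]
tcp_rot: [-3.141, 0.0, 1.043]
wrist_force: [-1.5, -0.4, 7.0]
gripper_width: 0.0125
grasp_force: 70.2
time_s: 70.05
ee_pos: [0.5672, -0.2363, 0.2129]
tcp_rot: [-3.134, -0.0, 1.043]
wrist_force: [-0.8, -0.3, -3.2]
gripper_width: 0.0123
grasp_force: 69.1
0.042 pred 168.5 [(np.float64(3.5), 16), (np.float64(3.5), 15), (np.float64(3.5), 12), (np.float64(3.5), 15), (np.float64(3.5), 17), (np.float64(2.5), 17)]
0.026 pred 196.0 [(np.float64(5.0), 17), (np.float64(5.0), 17), (np.float64(5.0), 18)]
-0.026 pred 282.8 [(np.float64(6.2), -13), (np.float64(4.2), -21), (np.float64(7.2), -9)]
-0.042 pred 304.8 [(np.float64(2.1), -2), (np.float64(4.1), -2), (np.float64(6.2), 3), (np.float64(0.2), -2)]
dx -0.0018 dz -0.0018 pitch 0.011 res [ 0.9 -0.5 -1.6  1.3 -0.6  0.4]
shift(tool) [ 0.3829 -0.221  -0.0032] world [0.0021 0.4421 0.0048] turn [-0.006  0.004  1.062]
232 [133, 133, 135, 133, 133, 133, 134, 133, 
[... 858 characters left out ...]
 79, 80]
263 [97, 97, 97, 97, 97, 97, 98, 97, 97, 98, 97, 88, 100, 136, 134, 130, 130, 122, 120, 117, 117, 119, 122, 120, 120] [93, 93, 92, 92, 93, 92, 91, 69, 50, 51, 84, 91, 90, 91, 86, 79, 79, 79, 81, 80, 79, 79, 79, 80, 78, 79, 80]
275 [92, 92, 93, 93, 86, 85, 85, 84, 85, 85, 80, 66, 93, 136, 134, 129, 131, 134, 134, 133, 123, 118, 115, 118, 115] [82, 57, 56, 40, 29, 27, 26, 25, 23, 23, 24, 21, 21, 23, 28, 20, 21, 19, 30, 39, 41, 57, 70, 73, 77, 76, 76]
281 [133, 135, 134, 135, 134, 134, 135, 134, 135, 136, 135, 135, 135, 134, 135, 137, 131, 133, 134, 133, 135, 118, 117, 117, 115] [67, 33, 33, 32, 31, 30, 31, 29, 30, 30, 28, 28, 29, 29, 27, 24, 22, 22, 23, 23, 21, 22, 19, 21, 20, 21, 21]
```

```bash
python3 -m inch '[[[0.0319,-0.0184,0,0,0,0],[0.0319,-0.0184,0,0,0,0],[0.0319,-0.0184,0,0,0,0],[0.0319,-0.0184,0,0,0,0],[0.0319,-0.0184,0,0,0,0],[0.0319,-0.0184,0,0,0,0],[0.0319,-0.0184,0,0,0,0],[0.0319,-0.0184,0,0,0,0],[0.0319,-0.0184,0,0,0,0],[0.0319,-0.0184,0,0,0,0],[0.0319,-0.0184,0,0,0,0],[0.0319,-0.0184,0,0,0,0],[0,0,0,0,0,0]]]'
python3 -m inch '[[[0,0,0,0,0,0.1328],[0,0,0,0,0,0.1328],[0,0,0,0,0,0.1328],[0,0,0,0,0,0.1328],[0,0,0,0,0,0.1328],[0,0,0,0,0,0.1328],[0,0,0,0,0,0.1328],[0,0,0,0,0,0.1328],[0,0,0.025,0,0,0],[0,0,0.02,0,0,0],[0,0,0,0,0,0],[0,0,0,0,0,0],[0,0,0,0,0,0],[0,0,0,0,0,0],[0,0,0,0,0,0]]]'
python3 held2.py p hP2 .077|tail -5;python3 -c "
from h import *
delta([.5692,.2056,.162],-.0195)"
```

```text
time_s: 71.4
ee_pos: [0.5695, 0.209, 0.2151]
tcp_rot: [-3.136, -0.0, 1.047]
wrist_force: [-0.2, -0.1, -3.1]
gripper_width: 0.0128
grasp_force: 69.1
time_s: 72.9
ee_pos: [0.571, 0.205, 0.1723]
tcp_rot: [-3.14, 0.001, -0.02]
wrist_force: [0.5, -0.1, -3.1]
gripper_width: 0.0128
grasp_force: 69.0
0.042 pred 168.5 [(np.float64(0.4), 21), (np.float64(0.5), 22), (np.float64(0.5), 19), (np.float64(0.5), 25), (np.float64(0.5), 25), (np.float64(0.5), 26)]
0.026 pred 196.2 [(np.float64(0.8), 19), (np.float64(0.8), 28), (np.float64(0.8), 19)]
-0.026 pred 283.3 [(np.float64(-1.3), -25), (np.float64(3.7), -37), (np.float64(5.7), -34)]
-0.042 pred 305.4 [(np.float64(3.6), -2), (np.float64(3.6), -3), (np.float64(2.6), -2), (np.float64(3.6), -3)]
dx 0.0005 dz -0.0032 pitch -0.014 res [ 0.2  0.3 -0.7  0.1 -1.1 -0.5]
shift(tool) [-0.0017 -0.0006  0.0101] world [-0.0017  0.0006 -0.0101] turn [-0.002  0.001 -0.   ]
```

```bash
python3 -m inch '[[[-0.0015,-0.0006,0.005,0,0,0],[0,0,0.005,0,0,0],[0,0,0,0,0,0],[0,0,0,0,0,0]]]'
python3 -m inch '[[[0,0,0.003,0,0,0],[0,0,0.003,0,0,0],[0,0,0,0,0,0],[0,0,0,0,0,0]]]'
python3 -m inch '[[[0,0,0.002,0,0,0],[0,0,0.002,0,0,0],[0,0,0,0,0,0],[0,0,0,0,0,0]]]'
```

```text
time_s: 73.35
ee_pos: [0.5687, 0.2055, 0.1607]
tcp_rot: [-3.14, 0.004, -0.02]
wrist_force: [0.3, -0.5, -3.8]
gripper_width: 0.0124
grasp_force: 69.0
time_s: 73.75
ee_pos: [0.5689, 0.2055, 0.1551]
tcp_rot: [-3.14, 0.003, -0.02]
wrist_force: [-0.9, 0.3, -3.4]
gripper_width: 0.0121
grasp_force: 69.0
time_s: 74.15
ee_pos: [0.5689, 0.2055, 0.1512]
tcp_rot: [-3.14, 0.003, -0.02]
wrist_force: [-0.1, 0.2, -3.6]
gripper_width: 0.0121
grasp_force: 69.0
```

```bash
python3 -m inch '[[[0,0,0.002,0,0,0],[0,0,0.001,0,0,0],[0,0,0,0,0,0],[0,0,0,0,0,0]]]'
python3 -m inch '[[[0,0,0.001,0,0,0],[0,0,0.0005,0,0,0],[0,0,0,0,0,0]]]'
```

```text
time_s: 74.55
ee_pos: [0.569, 0.2055, 0.1482]
tcp_rot: [-3.14, 0.003, -0.02]
wrist_force: [1.1, 0.1, -4.2]
gripper_width: 0.0126
grasp_force: 69.1
time_s: 74.85
ee_pos: [0.5694, 0.2056, 0.1479]
tcp_rot: [-3.14, 0.001, -0.02]
wrist_force: [-1.6, -0.7, 5.5]
gripper_width: 0.0125
grasp_force: 70.3
```

```bash
python3 -m inch '[[[0,0,0,0,0,0],[0,0,0,0,0,0],[0,0,0,0,0,0],[0,0,0,0,0,0]]]' 0.05
python3 -m inch '[[[0,0,-0.02,0,0,0],[0,0,-0.03,0,0,0],[0,0,-0.03,0,0,0],[0,0,-0.02,0,0,0],[0,0,0,0,0,0],[0,0,0,0,0,0],[0,0,0,0,0,0],[0,0,0,0,0,0]]]' 0.05
python3 - <<'E'
from h import *
im=capture("wrist");cv2.imwrite("pics/fin1.png",im);s=observe();print(s["ee_pos"])
KIND["t"]=(56,.061,.072,'l')
g=cv2.cvtColor(im,6)
c,sn=np.cos(-.0195),np.sin(-.0195)
for n,a,b,z in(("frontL",.042,.02,.072),("frontR",.042,-.02,.072),("notch",.026,0,.072),("blkf",.022,0,.096),("blkr",-.022,0,.096),("rearL",-.042,.02,.072),("rearR",-.042,-.02,.072),("left",0,.028,.072),("right",0,-.028,.072)):
    u,v=proj("wrist",[.5699+a*c-b*sn,.2055+a*sn+b*c,z]);i,j=int(round(u)),int(round(v))
    print(n,(round(u,1),round(v,1)),list(map(int,g[j-8:j+9,i] if n not in("left","right") else g[j,i-8:i+9])))
E
```

```text
time_s: 75.25
ee_pos: [0.5689, 0.2056, 0.1466]
tcp_rot: [-3.14, 0.003, -0.02]
wrist_force: [0.5, 0.4, -0.4]
gripper_width: 0.0499
grasp_force: 0.0
time_s: 76.05
ee_pos: [0.5684, 0.2053, 0.245]
tcp_rot: [-3.141, 0.006, -0.02]
wrist_force: [-0.1, -0.1, 0.3]
gripper_width: 0.0496
grasp_force: 0.0
[0.5685859  0.2053169  0.24520603]
frontL (np.float64(231.3), np.float64(138.8)) [49, 92, 107, 110, 82, 48, 58, 74, 84, 91, 93, 92, 92, 99, 95, 93, 91]
frontR (np.float64(279.9), np.float64(138.8)) [56, 89, 105, 108, 81, 49, 58, 73, 84, 91, 92, 93, 92, 91, 92, 92, 126]
notch (np.float64(255.7), np.float64(157.9)) [121, 110, 100, 89, 62, 51, 64, 105, 129, 124, 118, 118, 121, 130, 131, 133, 135]
blkf (np.float64(255.6), np.float64(170.0)) [121, 130, 131, 133, 135, 135, 135, 153, 182, 184, 180, 180, 179, 181, 139, 85, 69]
blkr (np.float64(255.7), np.float64(222.1)) [66, 66, 131, 168, 174, 172, 148, 120, 76, 43, 71, 79, 77, 78, 79, 79, 79]
rearL (np.float64(233.9), np.float64(230.7)) [136, 133, 131, 130, 129, 133, 131, 94, 78, 79, 77, 77, 104, 111, 111, 118, 119]
rearR (np.float64(277.6), np.float64(230.7)) [135, 133, 131, 130, 128, 131, 131, 94, 76, 76, 76, 76, 76, 76, 74, 74, 76]
left (np.float64(223.5), np.float64(187.2)) [46, 46, 47, 48, 48, 47, 48, 73, 136, 146, 136, 140, 139, 140, 140, 140, 139]
right (np.float64(287.9), np.float64(187.2)) [120, 121, 121, 124, 136, 136, 136, 131, 106, 99, 42, 37, 36, 36, 37, 36, 37]
```

The end plate is down and level; its edges match the predicted rows within about 1 px. Now I'll grip the handle and shut the tray gently.

```bash
python3 -m inch '[[[-0.0258,0,0,0,0,0],[-0.0258,0,0,0,0,0],[-0.0258,0,0,0,0,0],[-0.0258,0,0,0,0,0],[-0.0258,0,0,0,0,0],[0,0,0,0,0,-0.1428],[0,0,0,0,0,-0.1428],[0,0,0,0,0,-0.1428],[0,0,0,0,0,-0.1428],[0,0,0,0,0,-0.1428],[0,0,0,0,0,-0.1428],[0,0,0,0,0,-0.1428],[0,0,0,0,0,-0.1428],[0,0,0,0,0,-0.1428],[0,0,0,0,0,-0.1428],[0,0,0,0,0,-0.1428],[0,0,0,0,0,0],[0,0,0,0,0,0],[0,0,0,0,0,0]]]' 0.026 40
python3 - <<'E'
from h import *
im=capture("wrist");cv2.imwrite("pics/hd.png",im)
delta([.4395,.207,.147],1.551)
g=cv2.cvtColor(im,6);u,v=proj("wrist",[.4395,.24,.09]);print(u,v,g[int(v),int(u)-20:int(u)+21])
E
```

```text
time_s: 78.0
ee_pos: [0.4401, 0.208, 0.2468]
tcp_rot: [-3.138, -0.001, 1.548]
wrist_force: [0.3, -0.5, 1.1]
gripper_width: 0.0261
grasp_force: 0.0
shift(tool) [-0.0011 -0.0003  0.0999] world [-0.0006 -0.001  -0.0999] turn [-0.003 -0.001 -0.002]
256.12091696335597 158.20776950105665 [ 96  97  96  97  96  96  96  97  97  97  96  97  96  98  97  98  97  95
  78  72  80  91 101 108 113 119 125 129 122 118 106  94  96  97  97  97
  97  96  96  96  96]
```

```bash
python3 -m inch '[[[-0.001,0,0.04,0,0,0],[0,0,0.025,0,0,0],[0,0,0,0,0,0],[0,0,0,0,0,0],[0,0,0,0,0,0],[0,0,0,0,0,0]]]' 0.026 40
python3 - <<'E'
from h import *
im=capture("wrist");cv2.imwrite("pics/hd2.png",im)
s=observe();print(s["ee_pos"],s["tcp_rot"])
g=cv2.cvtColor(im,6)
for y in(.19,.22,.24):
    u,v=proj("wrist",[.4395,y,.09]);print(round(u,1),round(v,1),proj("wrist",[.4495,y,.09])[0].round(1),g[int(v),int(u)-20:int(u)+25])
for d in look_for("wrist","tray_handle")[:1]: print(d["confidence"],np.array(d["box"])*[512,384,512,384])
E
```

```text
time_s: 78.65
ee_pos: [0.4411, 0.2073, 0.1837]
tcp_rot: [3.141, -0.002, 1.551]
wrist_force: [-0.5, 0.2, 0.8]
gripper_width: 0.026
grasp_force: 0.0
[0.44091392 0.20729937 0.18353801] [ 3.14158208e+00 -1.87077308e-03  1.55088557e+00]
255.8 256.3 271.5 [ 96  96  96  96  96  96  95  96  95  95  96  96  96  96  96  91  67  56
  61  66  74  84 100 104 110 119 123 123 122 121 119 106  89  96  95  96
  96  95  95  96  95  95  96  97  94]
254.7 212.9 271.3 [ 97  97  97  96  97  97  97  97  97  97  96  96  96  96  96  98  93  70
  69  75  83  93 101 108 111 115 120 122 125 124 123 120 115 101  97  96
  97  97  96  97  98  98  97  98  98]
254.0 181.2 271.2 [ 98  97  98  96  97  96  98  97  98  97  98  98  98  99  98  99  98  93
  66  72  76  85  94 103 107 110 116 119 123 127 126 124 122 116 107  90
  98  97  97  96  98  97  97  97  97]
0.57 [249.088   26.6112 509.3888 321.6   ]
```

```bash
python3 -m inch '[[[0,0.001,0.02,0,0,0],[0,0,0.0165,0,0,0],[0,0,0,0,0,0],[0,0,0,0,0,0]]]' 0.026 40
python3 -m inch '[[[0,0,0,0,0,0],[0,0,0,0,0,0],[0,0,0,0,0,0],[0,0,0,0,0,0],[0,0,0,0,0,0]]]' 0.004 35
python3 -m inch '[[[0,0.002,0,0,0,0],[0,0.004,0,0,0,0],[0,0.006,0,0,0,0],[0,0.008,0,0,0,0],[0,0.009,0,0,0,0],[0,0.009,0,0,0,0],[0,0.009,0,0,0,0],[0,0.009,0,0,0,0],[0,0.009,0,0,0,0],[0,0.009,0,0,0,0],[0,0.009,0,0,0,0],[0,0.009,0,0,0,0],[0,0.009,0,0,0,0],[0,0.009,0,0,0,0],[0,0.009,0,0,0,0],[0,0.009,0,0,0,0],[0,0.008,0,0,0,0],[0,0.006,0,0,0,0],[0,0.004,0,0,0,0],[0,0.002,0,0,0,0]]]'
```

```text
time_s: 79.15
ee_pos: [0.4411, 0.2072, 0.146]
tcp_rot: [-3.139, -0.001, 1.551]
wrist_force: [0.6, 0.6, 1.1]
gripper_width: 0.0261
grasp_force: 0.0
time_s: 79.65
ee_pos: [0.4419, 0.2073, 0.1468]
tcp_rot: [-3.141, -0.002, 1.551]
wrist_force: [0.6, -0.4, 5.8]
gripper_width: 0.0086
grasp_force: 34.5
time_s: 81.65
ee_pos: [0.5898, 0.2044, 0.1468]
tcp_rot: [-3.141, -0.002, 1.551]
wrist_force: [-3.2, 0.8, 9.9]
gripper_width: 0.0084
grasp_force: 34.9
```

```bash
python3 -m inch '[[[0,0.003,0,0,0,0],[0,0.003,0,0,0,0],[0,0.003,0,0,0,0],[0,0.003,0,0,0,0],[0,0.003,0,0,0,0],[0,0.002,0,0,0,0],[0,0.002,0,0,0,0],[0,0,0,0,0,0]]]'
python3 -m inch '[[[0,0.001,0,0,0,0],[0,0.001,0,0,0,0],[0,0,0,0,0,0]]]'
python3 -m inch '[[[0,0.001,0,0,0,0],[0,0.001,0,0,0,0],[0,0,0,0,0,0]]]'
```

```text
time_s: 82.45
ee_pos: [0.6087, 0.204, 0.1468]
tcp_rot: [-3.141, -0.002, 1.551]
wrist_force: [-1.4, 0.1, 7.8]
gripper_width: 0.0085
grasp_force: 34.7
time_s: 82.75
ee_pos: [0.6106, 0.2039, 0.1469]
tcp_rot: [-3.141, -0.002, 1.551]
wrist_force: [-2.0, -0.9, 8.7]
gripper_width: 0.0089
grasp_force: 34.8
time_s: 83.05
ee_pos: [0.6126, 0.2039, 0.1468]
tcp_rot: [-3.141, -0.002, 1.551]
wrist_force: [-2.9, -1.0, 7.8]
gripper_width: 0.0082
grasp_force: 34.8
```

```bash
python3 -m inch '[[[0,0.001,0,0,0,0],[0,0.001,0,0,0,0],[0,0,0,0,0,0]]]'
python3 -m inch '[[[0,0.001,0,0,0,0],[0,0.001,0,0,0,0],[0,0,0,0,0,0]]]'
python3 -m inch '[[[0,0.001,0,0,0,0],[0,0,0,0,0,0]]]'
```

```text
time_s: 83.35
ee_pos: [0.6145, 0.2039, 0.1468]
tcp_rot: [-3.141, -0.002, 1.551]
wrist_force: [-2.1, 0.6, 8.4]
gripper_width: 0.0089
grasp_force: 34.8
time_s: 83.65
ee_pos: [0.615, 0.2039, 0.1468]
tcp_rot: [-3.136, -0.001, 1.551]
wrist_force: [-8.6, -1.5, 14.2]
gripper_width: 0.0086
grasp_force: 35.4
time_s: 83.85
ee_pos: [0.6151, 0.2039, 0.1468]
tcp_rot: [-3.134, -0.001, 1.552]
wrist_force: [-12.4, -1.0, 17.1]
gripper_width: 0.0086
grasp_force: 35.7
```

```bash
python3 -m inch '[[[0,-0.002,0,0,0,0],[0,0,0,0,0,0]]]'
python3 -m inch '[[[0,0,0,0,0,0],[0,0,0,0,0,0],[0,0,0,0,0,0],[0,0,0,0,0,0]]]' 0.024
python3 -m inch '[[[0,0,-0.02,0,0,0],[0,0,-0.03,0,0,0],[0,0,-0.04,0,0,0],[0,0,-0.04,0,0,0],[0,-0.03,-0.03,0,0,0],[0,-0.03,0,0,0,0],[0,0,0,0,0,0],[0,0,0,0,0,0],[0,0,0,0,0,0]]]'
python3 - <<'E'
from h import *
im=capture("wrist");cv2.imwrite("pics/end.png",im);s=observe();print(s["ee_pos"])
w=cv2.imread("pics/w1.png")
g=cv2.cvtColor(im,6)
for y in(.18,.21,.24):
    u,v=proj("wrist",[.6115,y,.09]);r=g[int(v),int(u)-20:int(u)+70];print(round(u,1),round(v,1),list(map(int,r)))
print([proj("wrist",p).round(1) for p in([.6445,.21,.11],[.6565,.21,.11])])
capture("top")
for d in look_for("top","tray_handle")[:1]: print(np.array(d["box"])*[512,384,512,384])
for q in("multimeter_mid","bottle_mid","goggles_mid"):
    for d in look_for("top",q)[:1]: print(q,d["confidence"],np.round(np.array(d["box"])*[800,600,800,600]))
E
```

```text
time_s: 84.05
ee_pos: [0.6148, 0.2039, 0.1468]
tcp_rot: [-3.139, -0.001, 1.551]
wrist_force: [-5.6, -0.3, 10.8]
gripper_width: 0.009
grasp_force: 35.1
time_s: 84.45
ee_pos: [0.614, 0.2039, 0.145]
tcp_rot: [-3.137, -0.001, 1.551]
wrist_force: [-5.6, 0.4, 5.5]
gripper_width: 0.0237
grasp_force: 0.0
time_s: 85.35
ee_pos: [0.5558, 0.2045, 0.3047]
tcp_rot: [-3.138, -0.001, 1.551]
wrist_force: [0.5, 0.0, -0.1]
gripper_width: 0.0242
grasp_force: 0.0
[0.55592886 0.20444141 0.3045864 ]
312.2 198.6 [75, 75, 74, 75, 75, 75, 75, 76, 75, 74, 74, 74, 73, 74, 75, 75, 75, 71, 47, 56, 64, 75, 85, 90, 98, 102, 99, 92, 72, 74, 74, 74, 71, 61, 62, 62, 58, 50, 53, 56, 55, 56, 56, 55, 57, 56, 56, 57, 58, 57, 57, 58, 58, 58, 58, 58, 58, 58, 59, 58, 61, 70, 80, 85, 88, 91, 94, 92, 92, 91, 90, 86, 73, 33, 38, 54, 55, 57, 60, 64, 71, 80, 92, 105, 118, 131, 134, 134, 134, 135]
313.5 170.4 [76, 77, 77, 76, 77, 76, 77, 76, 76, 77, 76, 76, 76, 76, 77, 76, 77, 73, 62, 49, 58, 65, 76, 86, 91, 99, 103, 100, 91, 73, 75, 75, 75, 73, 61, 63, 63, 61, 52, 55, 57, 56, 55, 56, 56, 56, 55, 55, 57, 58, 57, 57, 58, 57, 58, 58, 58, 59, 58, 58, 58, 59, 60, 68, 78, 85, 86, 90, 93, 92, 91, 90, 89, 87, 78, 57, 34, 33, 35, 45, 59, 61, 65, 74, 82, 93, 106, 119, 131, 132]
314.8 140.2 [75, 76, 74, 74, 75, 74, 75, 74, 74, 74, 76, 75, 75, 75, 76, 76, 74, 74, 73, 61, 50, 57, 67, 78, 87, 92, 101, 106, 102, 93, 76, 75, 74, 74, 75, 73, 74, 74, 73, 66, 54, 54, 54, 53, 49, 48, 49, 49, 49, 50, 53, 55, 55, 55, 56, 56, 56, 56, 56, 56, 56, 58, 57, 59, 59, 63, 74, 81, 84, 87, 91, 90, 90, 89, 88, 88, 84, 73, 43, 37, 38, 39, 51, 61, 62, 65, 72, 79, 90, 102]
[array([352.8, 175.3]), array([365.7, 175.1])]
[118.2208 176.1024 168.9088 196.9152]
multimeter_mid 0.79 [396. 222. 428. 281.]
bottle_mid 0.89 [329. 220. 367. 261.]
goggles_mid 0.66 [526. 329. 570. 380.]
```

```bash
python3 -c "
from workcell import *
print(close_job())"
```

```text
the job is handed in; nothing more can be done
None
```

I built the cell and handed the job in at about 85 s: three electrodes with a separator between each pair, the steel end plate seated on top, and the tray pushed shut to its stop; the judge's result was not shown. By my measurements, the tray was about 2 mm short of its 175 mm stop while I stacked.

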